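# Lay out a carved inkstone desk set for approval

### The arm

A 6-joint arm with a two-finger parallel gripper is mounted at the origin on the work surface. World frame = base frame: x ahead of the robot, y to its left, z up, the work surface at z = 0. Lengths are in m, angles in degrees, forces in N, time in s.
With the tool pointing down it reaches from about 0.25 to 0.725 m from the base axis. Payload 9.7 kg.
Tool frame: the origin (TCP) lies on the centre line of the jaws, within the pads' length; the fingertips stand 19 mm ahead of it and the grasp point (between the pads) is the TCP; z points along the fingers, y is the direction in which the jaws open and shut (so a half turn about z gives the same grasp; the last joint's range is limited). The gripper opens to 85 mm and grips with 20 to 120 N. Pads are 22 mm wide; open, the fingers measure 114 mm over their backs; the gripper's body (76 mm by 85 mm) begins 54 mm behind the grasp point. The pads swing forward as they close: fully open they stand 13 mm farther back than shut.
Start: joints at [-75.459, 4.979, 10.078, 95.1, 0, 90], TCP at [0.138, -0.532, 0.25] pointing down, gripper open.
Joint ranges: [-179.16, 179.16], [-48.56, 103.87], [-65.8, 70.77], [-126.05, 130.52], [-82.76, 87.17], [-180, 180]. Speed limits (degrees/s): [127.2, 127.2, 147.25, 180, 180, 180].

### API

Orientations are given as [roll, pitch, yaw] about the fixed x, y, z axes, in that order (R = Rz(yaw) Ry(pitch) Rx(roll)).
In Python, from workcell import bot gives the robot as it stands.
- The arm moves only by the tool servo_tool, never from a script. Its argument "motion" is a list that holds one entry, the list of rows, each a list of 6 numbers: the shift along the tool's x, y, z in mm, then the turn, a rotation vector about the tool's x, y, z in rad. A call has 1 to 5 rows; each row shifts and turns the commanded pose from where the row before left it, along the tool's axes as they then stand; what a row does not reach is not made up. A row lasts 1/10 s, in which the tool goes at most 50 mm and 8.59 degrees, less where a joint would pass 70% of its speed; a pose out of reach is approached as far as the arm can. A call is refused whole if a number of a shift passes 50 or a number of a turn 0.15, either way. A call with a gripper value outside its range is refused whole. "gripper" is the finger opening in mm, from 0 to 85.4, set as the call begins (left out, the last holds). The fingers move at their own pace and stop on an object; "newtons" is the grip in N (left out, the last holds). Time passes only in rows, so rows that do not move let the fingers close. It gives the time, the measured TCP pose, the force and the opening at its end, in the units of the state.
- bot.get_obs(): the state, without advancing time (a new reading comes with each control period).
- bot.camera(name): name is "side" or "top" or "wrist"; returns a dict with "color" (400x640x3 uint8, red, green, blue), "fx", "fy", "cx", "cy" (pixels), "R" (3x3) and "t" (3): a world point X has camera coordinates R X + t. Camera axes: x right, y down, z forward; pixel columns grow to the right and rows downward; lengths in m; the calibration is good to about 2 mm. A picture is of the moment at which its call begins. There is no depth.
- bot.job_done(): hands the job in, once; it reports no verdict.
Trained networks look in a picture, given as the dict that the camera call returned (one of the last four; its "shot" number tells which), for a name from the list of things; names that differ only in an ending like _2 or _b are one class to them, and where a whole thing is asked for, a point or a joint stands for the part that bears it (a point fixed in the world has none). Each returns a list of dicts, best first, with "confidence" (0 to 1); they miss things now and then, are a little off and sometimes report something else, mostly with a low value. They report only what shows in the picture. A call takes as long as a camera call. They do not tell look-alikes from the thing itself.
- bot.look_for(picture, label): "rect" ([left, top, width, height] in pixels, round what is visible of it).
The state is a dict: "time": time; "q": joint angles; "qd": joint speeds; "joint_efforts": joint torques, N m; "ee_pos": TCP position; "tcp_rot": TCP orientation; "wrist_force": force on the tool from outside, world axes, zero at the start; "torque": the same for the moment, N m; "opening": finger opening in m.
Only numpy, scipy, OpenCV 4.12 (cv2) and the standard library are available. Lean on these libraries where they do the work, as an engineer would, in place of code of your own. Each camera call takes 0.05 s, during which the arm holds its last target.

### The job

Lay out the finished desk set around the wooden plinth and the large oblong inkstone, with near, far and behind as seen from the robot: set the small round inkstone on the middle of the plinth and its lid squarely on top of it; stand the seal midway between the plinth and the oblong inkstone, in line with their centres; stand the water pot behind the plinth, centred on its far edge with about 2 cm clear; and stand the brush rest in front of the oblong inkstone, centred on its near short edge and parallel to it, about 2 cm clear. Everything stands upright and let go; do not drop any piece, and leave the sanding block, the brass nut and the felt wheel where they are.

Things in the scene. Friction and masses are not known exactly. Their poses are not given: they have to be found in the camera images.
- stand: Landmark, fixed: low square plinth of dark wood, 90 x 90 mm, flat top 15 mm above the table. Origin: centre of its underside; z up. Its x axis points roughly away from the robot (turned at most 0.12 rad), y to the robot's left. It stands to the left or the right of the large inkstone.
- slab: Landmark, fixed: the large oblong slate inkstone, 130 mm long (its x, roughly away from the robot) by 100 mm wide (its y), 22 mm high, with a low lip to 25 mm along its far edge, a paler grinding face and a dark round well at the far end. Origin: centre of its underside; z up. Turned the same way as the plinth; its centre lies 215 to 225 mm from the plinth's, straight along the plinth's y axis, on one side or the other.
- inkstone: Loose: small round dark slate inkstone, a shallow dish 60 mm across, 24 mm high, straight sides, rim 9 mm wide around a well 10 mm deep; about 0.13 kg. Origin: centre of its underside; z up.
- lid: Loose: its round slate lid, a flat disc 60 mm across and 10 mm thick with a central upright cylindrical knob 22 mm across rising from 10 to 34 mm above the underside; flat underneath, it rests on the inkstone's rim; about 0.09 kg. Origin: centre of its underside; z up.
- seal: Loose: upright square seal of grey-green stone, 30 x 30 mm, straight sides to 46 mm and a small round knob on top, 62 mm tall in all; about 0.12 kg. Origin: centre of its underside; z up. x and y square to its sides.
- pot: Loose: small round white ceramic water pot (dropper) with a closed top and a dark hole in it, 44 mm across from 8 to 30 mm height, narrower below and above, 38 mm tall; about 0.10 kg. Origin: centre of its underside; z up.
- rest: Loose: dark slate brush rest shaped like a three-humped hill, 84 mm long (its x) and 20 mm thick (its y) with flat sides; the middle hump is 28 mm wide and 38 mm high, the outer ones 27 mm high; about 0.11 kg. Origin: centre of its underside; z up.
- sander: Bystander, loose: cork sanding block on a black pad, 60 x 36 mm, 21 mm high, lying among the pieces; to be left alone. Origin: centre of its underside; z up.
- collet: Bystander, loose: small round brass collet nut, 24 mm across, 22 mm high, narrower at the top, at the outer left or right; to be left alone. Origin: centre of its underside; z up.
- felt: Bystander, loose: small flat grey felt polishing wheel, 30 mm across, 12 mm high, on the other side from the collet nut; to be left alone. Origin: centre of its underside; z up.
Not all that is in view belongs to the job. Leave any pink or red look-alike of the lid alone. Leave any purple look-alike of the seal alone.

How it is judged:
By the outcome, as a careful person would: the job done as asked, in the order asked, and still so for the second after the job is handed in, with the robot touching nothing.
It also fails if it takes over 144 s, if anything falls off the work surface, if the arm or the gripper's body presses on something with over 40 N, if the wrist force passes 120 N, or if a joint passes its speed limit or range.

## Working session

There is one attempt and no reset: what is moved stays moved. The work goes in short steps, Python scripts to look and compute and a tool call to move; the robot and the scene stay as the last step left them, time stands still between calls to the robot, and variables do not carry over. Pictures are saved under pics/ and viewed, and the job is handed in when it is done.

Besides the shell and the picture viewer there is one more tool, called by a JSON object that holds its "op" and its "data", one argument or row to a line. servo_tool: Moves the arm, as the interface text tells. Its arguments: {"type":"object","properties":{"motion":{"type":"array","items":{"type":"array","items":{"type":"array","items":{"type":"number"}}}},"gripper":{"type":"number"},"newtons":{"type":"number"}},"required":["motion"]}

```bash
ls; mkdir -p pics
cat > h.py <<'E'
import numpy as np, cv2
from workcell import bot
def save(im,name): cv2.imwrite('pics/'+name+'.png',cv2.cvtColor(im,cv2.COLOR_RGB2BGR))
def proj(c,X):
    p=np.array(c['R'])@np.array(X,float)+np.array(c['t']).ravel(); return c['fx']*p[0]/p[2]+c['cx'],c['fy']*p[1]/p[2]+c['cy']
def ray(c,u,v,z):
    R=np.array(c['R']);t=np.array(c['t']).ravel(); o=-R.T@t; d=R.T@np.array([(u-c['cx'])/c['fx'],(v-c['cy'])/c['fy'],1]); return o+d*(z-o[2])/d[2]
E
python3 - <<'E'
from h import *
print(bot.get_obs())
H=dict(stand=.015,slab=.022,inkstone=.024,lid=.02,seal=.05,pot=.03,rest=.03,sander=.02,collet=.02,felt=.012)
for n in ['top','side']:
    c=bot.camera(n); save(c['color'],n+'0'); print(n,c['fx'],c['R'],c['t'])
    for k in H:
        for r in bot.look_for(c,k)[:3]:
            l,t,w,h=r['rect']; print(k,np.round(r['rect'],1),round(r['confidence'],2),np.round(ray(c,l+w/2,t+h/2,H[k]),3))
E
```

```text
pics
{'time': 0.0, 'q': array([-7.54593859e+01,  5.00939521e+00,  1.00342690e+01,  9.50991238e+01,
        2.33289712e-04,  8.99977662e+01]), 'qd': array([-0.09706481,  0.00519975,  0.05465614,  0.08861024, -0.03784776,
        0.05174868]), 'joint_efforts': array([-8.63974929e-04, -5.20380914e+01,  4.64807940e+01,  1.63835718e-02,
       -7.48180014e-05,  1.03496799e-05]), 'ee_pos': array([ 0.13803606, -0.53218498,  0.24959775]), 'tcp_rot': array([-1.79925750e+02, -2.36184325e-04,  1.45428476e+01]), 'wrist_force': array([-0.39840852, -0.79766831, -0.42294866]), 'torque': array([ 0.02544758, -0.02039422,  0.03200673]), 'opening': 0.08570180321714842}
top 366.19268741810635 [[-0.02609426 -0.99962836  0.00788876]
 [-0.98277272  0.0242083  -0.1832259 ]
 [ 0.18296684 -0.01253401 -0.98303918]] [-0.00606678  0.45780387  1.04379295]
stand [269.3 158.3  30.4  27.3] 0.58 [0.552 0.09  0.015]
stand [173.1 193.5  20.4  25.9] 0.43 [0.452 0.396 0.015]
slab [343.5 154.9  32.6  46.9] 0.69 [ 0.525 -0.141  0.022]
inkstone [173.8 194.   19.5  24.2] 0.86 [0.451 0.392 0.024]
lid [216.1 249.7  20.2  20.8]
[... 936 characters left out ...]
.186 0.02 ]
lid [257.5 271.9  28.4  20.8] 0.75 [0.399 0.278 0.02 ]
lid [301.9 297.3  28.8  28.1] 0.71 [0.284 0.283 0.02 ]
seal [392.2 149.8  14.2  21.9] 0.69 [ 0.379 -0.255  0.05 ]
seal [422.  150.   13.8  25.2] 0.67 [ 0.307 -0.297  0.05 ]
pot [391.9 131.6   9.6  17.1] 0.47 [ 0.453 -0.393  0.03 ]
rest [334.5 133.8  18.9  17.1] 0.76 [ 0.58  -0.281  0.03 ]
rest [194.4 299.2  30.9  35.3] 0.66 [0.432 0.412 0.03 ]
sander [183.  241.1  24.9  28.7] 0.6 [0.583 0.317 0.02 ]
sander [253.3 193.9  45.1  35.9] 0.39 [0.539 0.1   0.02 ]
collet [369.1 127.4   9.    9.5] 0.47 [ 0.547 -0.413  0.02 ]
felt [151.7 294.3  14.6  10.9] 0.44 [0.554 0.435 0.012]
felt [183.  243.2  25.6  23.9] 0.21 [0.59  0.311 0.012]
```

Run:
```python
import cv2
a=cv2.imread('pics/top0.png');b=cv2.imread('pics/side0.png')
c=a[125:285,150:480];cv2.imwrite('pics/top0c.png',cv2.resize(c,(792,384),interpolation=cv2.INTER_CUBIC))
c=b[110:350,140:460];cv2.imwrite('pics/side0c.png',cv2.resize(c,(800,600),interpolation=cv2.INTER_CUBIC))
```

```text
(no output)
```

View pics/top0c.png

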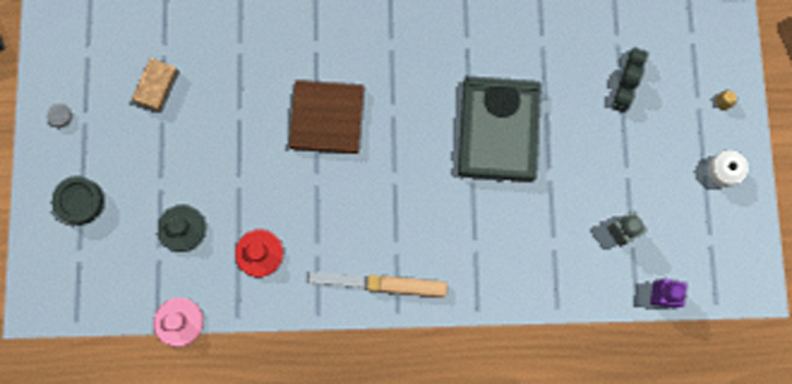

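View pics/side0c.png

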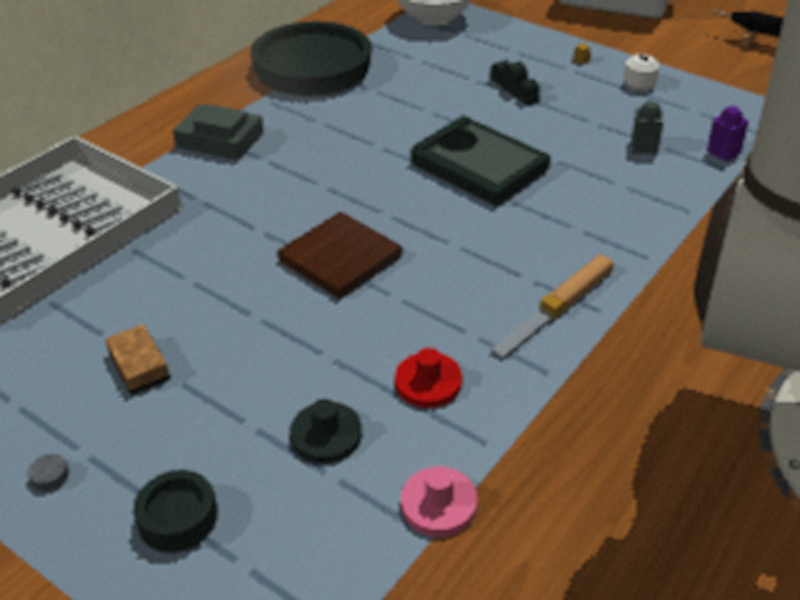

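The top view (crop) shows the dark lid at about (182,228), with the red (260,252) and pink (178,322) look-alikes beside it. The grey-green seal is at (628,228) and the purple look-alike at (668,293). The dark lid and the grey-green seal fit the description. The inkstone is at (78,200), the plinth at (328,116), the slab at (500,130), the rest at (630,80) and the pot at (732,166).

Run:
```python
from h import *
c=bot.camera('wrist'); save(c['color'],'w0')
R=np.array(c['R']);t=np.array(c['t']).ravel();o=-R.T@t
print('cam',o,c['fx'],'\n',R)
for u,v in [(0,0),(640,0),(640,400),(0,400),(320,200)]: print(ray(c,u,v,0))
```

```text
cam [ 0.20224659 -0.51506502  0.37303273] 306.8741669002278 
 [[ 2.52167089e-01 -9.67683413e-01 -7.56229999e-04]
 [-9.34544110e-01 -2.43733986e-01  2.59270228e-01]
 [-2.51075818e-01 -6.46726882e-02 -9.65804523e-01]]
[ 0.22997262 -0.14537373  0.        ]
[ 0.40292992 -0.80975415  0.        ]
[-0.08269233 -1.08372911  0.        ]
[-3.30184056e-01 -1.37286738e-01 -5.55111512e-17]
[ 0.10090789 -0.53271677  0.        ]
```

View pics/w0.png

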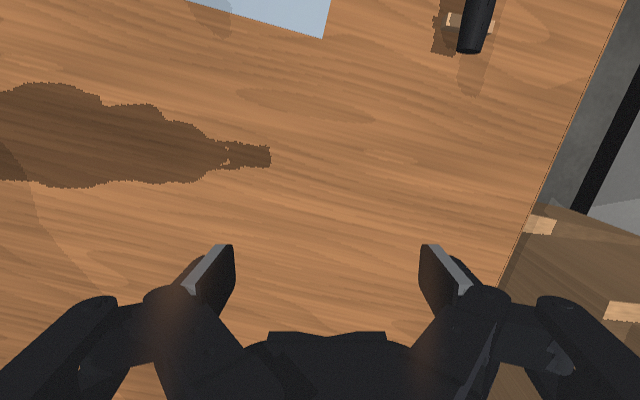

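```bash
cat >> h.py <<'E'
from scipy.spatial.transform import Rotation as Ro
def plan(tgts,start=None,vmax=45.):
    """tgts: list of (x,y,z,yawdeg[,vmax]); prints rows in calls"""
    o=bot.get_obs()
    if start is None:
        p=np.array(o['ee_pos']); r=o['tcp_rot']; print('now',np.round(p,4),np.round(r,2),'F',np.round(o['wrist_force'],1),'op',round(o['opening'],4),'t',round(o['time'],1),'q',np.round(o['q'],0))
        T=Ro.from_euler('xyz',r,degrees=True)
    else: p=np.array(start[:3]); T=Ro.from_euler('xyz',[180,0,start[3]],degrees=True)
    for tg in tgts:
        G=Ro.from_euler('xyz',[180,0,tg[3]],degrees=True); vm=tg[4] if len(tg)>4 else vmax
        d=np.array(tg[:3])-p; rv=(T.inv()*G).as_rotvec()
        n=max(1,int(np.ceil(max(np.linalg.norm(d)*1000/vm,np.linalg.norm(rv)/.14))))
        rows=[]
        for i in range(n):
            k=n-i
            dl=T.inv().apply((np.array(tg[:3])-p)/k)*1000; rl=(T.inv()*G).as_rotvec()/k
            dl=np.round(dl,1 if k<=2 or vm<12 else 0); rl=np.round(rl,3 if k==1 else 2); 
            rows.append([float(a) for a in dl]+[float(a) for a in rl])
            p=p+T.apply(dl/1000); T=T*Ro.from_rotvec(rl)
        print('->',tg)
        for i in range(0,n,5): print('   ',str([rows[i:i+5]]).replace('.0,',',').replace('.0]',']').replace('-0,','0,'))
E
python3 -c "
from h import *
plan([(.40,-.28,.25,0),(.42,-.02,.25,0)])"
```

```text
now [ 0.1381 -0.5324  0.2503] [-180.     -0.     14.54] F [0.2 0.7 0.4] op 0.0853 t 1.1 q [-75.   5.  10.  95.   0.  90.]
-> (0.4, -0.28, 0.25, 0)
    [[[35, -20, 0, 0, 0, 0.03], [35, -21, 0, 0, 0, 0.03], [34, -22, 0, 0, 0, 0.03], [33, -23, 0, 0, 0, 0.03], [33, -24, 0, 0, 0, 0.03]]]
    [[[32, -25, 0, 0, 0, 0.03], [31, -26, 0, 0, 0, 0.02], [30.4, -26, 0.1, 0, 0, 0.03], [29.6, -26.9, 0.2, 0, 0, 0.024]]]
-> (0.42, -0.02, 0.25, 0)
    [[[3, -43, 0, 0, 0, -0], [3, -43, 0, 0, 0, -0], [3, -43, 0, 0, 0, -0], [4, -44, 0, 0, 0, -0], [3.5, -43.5, 0, 0, 0, -0]]]
    [[[3.5, -43.5, 0, 0, 0, -0]]]
```

{"op": "servo_tool", "data": {
  "motion": [
    [[35,-20,0,0,0,0.03],[35,-21,0,0,0,0.03],[34,-22,0,0,0,0.03],[33,-23,0,0,0,0.03],[33,-24,0,0,0,0.03]]
  ]
}}

```text
time: 1.65
ee_pos: [0.2847, -0.3904, 0.2504]
tcp_rot: [180.0, -0.0, 5.9]
wrist_force: [1.1, -1.0, 0.7]
opening: 0.0856
```

{"op": "servo_tool", "data": {
  "motion": [
    [[32,-25,0,0,0,0.03],[31,-26,0,0,0,0.02],[30,-26,0,0,0,0.03],[30,-27,0,0,0,0.024],[0,0,0,0,0,0]]
  ]
}}

```text
time: 2.15
ee_pos: [0.4025, -0.2771, 0.2501]
tcp_rot: [-180.0, -0.0, 0.2]
wrist_force: [-0.4, -1.1, -0.0]
opening: 0.0855
```

```bash
cat >> h.py <<'E'
H=dict(stand=.015,slab=.022,inkstone=.024,lid=.01,seal=.046,pot=.03,rest=.027,sander=.021,collet=.02,felt=.012)
def survey(name,ks):
    c=bot.camera('wrist'); save(c['color'],name)
    import pickle; pickle.dump({k:c[k] for k in c},open('pics/'+name+'.pkl','wb'))
    for k in ks:
        for r in bot.look_for(c,k)[:2]:
            l,t,w,h=r['rect']; print(k,np.round(r['rect'],1),round(r['confidence'],2),np.round(ray(c,l+w/2,t+h/2,H[k]/2),3))
    return c
E
python3 -c "
from h import *
survey('w1',['slab','seal','pot','rest'])
plan([(.42,-.02,.25,0)])"
```

```text
slab [145.8   0.  105.2 124.8] 0.69 [ 0.524 -0.135  0.011]
seal [357.6 227.5  35.   44.2] 0.93 [ 0.309 -0.336  0.023]
seal [319.5 161.9  34.6  39.3] 0.84 [ 0.395 -0.288  0.023]
pot [440.3  95.2  45.1  40.3] 0.76 [ 0.47  -0.429  0.015]
rest [335.4   0.   29.7  43.4] 0.57 [ 0.564 -0.3    0.014]
now [ 0.3994 -0.2805  0.2504] [ 1.7999e+02  0.0000e+00 -7.0000e-02] F [ 0.4 -0.2 -0.8] op 0.0852 t 2.4 q [-35.  -3.   2.  95.  -0. 145.]
-> (0.42, -0.02, 0.25, 0)
    [[[3, -43, 0, 0, 0, -0], [3, -44, 0, 0, 0, -0], [4, -43, 0, 0, 0, -0], [3, -44, 0, 0, 0, -0], [3.6, -43.3, 0.2, 0, 0, -0]]]
    [[[3.7, -43.3, 0.1, 0, 0, -0.001]]]
```

View pics/w1.png

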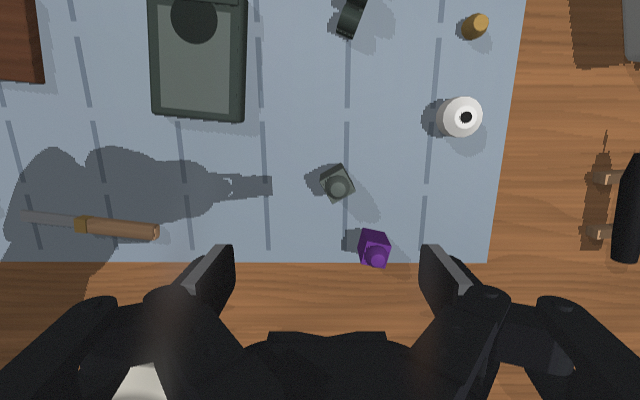

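The wrist view shows the grey-green seal at (337,183), the purple look-alike at (374,248), the pot at (460,117), and the rest cut off at (348,17). Next is the landmark survey.

{"op": "servo_tool", "data": {
  "motion": [
    [[11,-42,0,0,0,0],[11,-42,0,0,0,0],[12,-42,0,0,0,0],[12,-42,0,0,0,0],[12,-42,0,0,0,0]]
  ]
}}

```text
time: 2.9
ee_pos: [0.4579, -0.0694, 0.2506]
tcp_rot: [180.0, -0.0, -0.1]
wrist_force: [1.2, 0.6, 0.7]
opening: 0.086
```

{"op": "servo_tool", "data": {
  "motion": [
    [[12,-40,0,0,0,0],[0,0,0,0,0,0],[0,0,0,0,0,0]]
  ]
}}

```text
time: 3.2
ee_pos: [0.47, -0.0301, 0.2503]
tcp_rot: [180.0, 0.0, 0.0]
wrist_force: [-0.0, -0.3, 0.7]
opening: 0.0854
```

```bash
python3 -c "
from h import *
survey('w2',['slab','stand'])
plan([(.42,.3,.25,0)])"
```

```text
slab [368.9  52.3 108.8 129.7] 0.96 [ 0.535 -0.139  0.011]
slab [635.6 161.6   4.4  25.1] 0.58 [ 0.469 -0.401  0.011]
stand [181.8  54.4  88.6  89.8] 0.85 [0.554 0.085 0.008]
now [ 0.4698 -0.0313  0.2504] [ 1.7999e+02 -1.0000e-02 -1.3000e-01] F [-1.5  0.3 -0.2] op 0.0852 t 3.4 q [ -4.  -6.  -1.  95.  -0. 176.]
-> (0.42, 0.3, 0.25, 0)
    [[[-6, -41, 0, 0, 0, -0], [-6, -41, 0, 0, 0, -0], [-6, -42, 0, 0, 0, -0], [-7, -41, 0, 0, 0, -0], [-6, -42, 0, 0, 0, -0]]]
    [[[-7, -41, 0, 0, 0, -0], [-6.3, -41.6, 0.2, 0, 0, -0], [-6.3, -41.6, 0.1, 0, 0, -0.002]]]
```

View pics/w2.png

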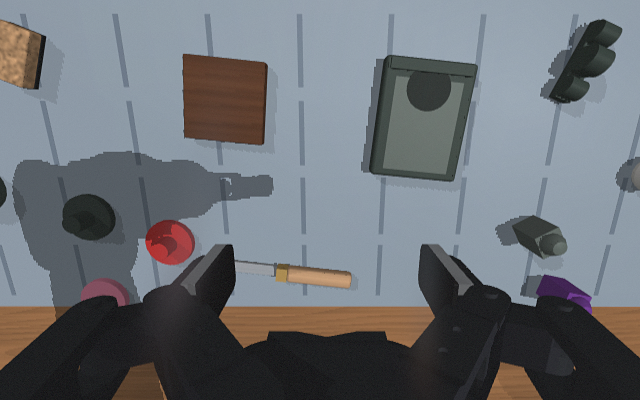

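```bash
python3 -c "
from h import *
plan([(.47,.02,.25,90),(.42,.30,.25,90)])
c=cv2.cvtColor(cv2.imread('pics/w2.png'),cv2.COLOR_BGR2RGB)
for u,v in [(220,100),(262,100),(380,110),(415,150),(430,95),(375,110),(90,215),(250,110),(300,100),(150,180),(273,140),(367,150),(600,50),(590,65),(540,240),(460,120),(1,190),(450,180)]: print(u,v,c[v,u])
"
```

```text
now [ 0.4698 -0.0313  0.2504] [ 1.7999e+02 -1.0000e-02 -1.3000e-01] F [-1.5  0.3 -0.2] op 0.0852 t 3.4 q [ -4.  -6.  -1.  95.  -0. 176.]
-> (0.47, 0.02, 0.25, 90)
    [[[0, -4, 0, 0, 0, -0.13], [1, -4, 0, 0, 0, -0.13], [1, -4, 0, 0, 0, -0.13], [2, -4, 0, 0, 0, -0.13], [2, -4, 0, 0, 0, -0.13]]]
    [[[3, -3, 0, 0, 0, -0.13], [3, -3, 0, 0, 0, -0.13], [3, -3, 0, 0, 0, -0.13], [4, -2, 0, 0, 0, -0.13], [4, -2, 0, 0, 0, -0.13]]]
    [[[4.1, -1.4, 0.2, 0, 0, -0.14], [4.2, -0.8, 0.2, 0, 0, -0.133]]]
-> (0.42, 0.3, 0.25, 90)
    [[[40, -7, 0, 0, 0, -0], [40, -7, 0, 0, 0, -0], [40, -7, 0, 0, 0, -0], [40, -7, 0, 0, 0, -0], [40, -7, 0, 0, 0, -0]]]
    [[[40, -7.5, 0, 0, 0, -0], [40, -7.5, -0.1, 0, 0, -0]]]
220 100 [96 65 51]
262 100 [90 62 45]
380 110 [46 55 50]
415 150 [107 115 111]
430 95 [55 59 57]
375 110 [ 93 101 108]
90 215 [32 36 33]
250 110 [89 60 45]
300 100 [144 157 169]
150 180 [ 85  94 100]
273 140 [132 143 154]
367 150 [ 90  98 104]
600 50 [57 68 63]
590 65 [44 51 47]
540 240 [56 59 59]
460 120 [70 80 74]
1 190 [37 43 43]
450 180 [48 53 50]
```

{"op": "servo_tool", "data": {
  "motion": [
    [[0,-4,0,0,0,-0.13],[1,-4,0,0,0,-0.13],[1,-4,0,0,0,-0.13],[2,-4,0,0,0,-0.13],[2,-4,0,0,0,-0.13]]
  ]
}}

```text
time: 3.85
ee_pos: [0.4704, -0.0101, 0.2504]
tcp_rot: [180.0, -0.0, 37.4]
wrist_force: [0.4, -0.0, 0.5]
opening: 0.0854
```

{"op": "servo_tool", "data": {
  "motion": [
    [[3,-3,0,0,0,-0.13],[3,-3,0,0,0,-0.13],[3,-3,0,0,0,-0.13],[4,-2,0,0,0,-0.13],[4,-2,0,0,0,-0.13]]
  ]
}}

```text
time: 4.35
ee_pos: [0.4705, 0.0115, 0.2504]
tcp_rot: [180.0, 0.0, 74.6]
wrist_force: [-0.8, 0.1, -0.2]
opening: 0.0857
```

{"op": "servo_tool", "data": {
  "motion": [
    [[4,-1,0,0,0,-0.14],[4,-1,0,0,0,-0.133],[0,0,0,0,0,0],[0,0,0,0,0,0]]
  ]
}}

```text
time: 4.75
ee_pos: [0.4702, 0.0201, 0.2504]
tcp_rot: [180.0, 0.0, 89.8]
wrist_force: [-1.4, -0.2, -0.1]
opening: 0.0851
```

```bash
python3 -c "
from h import *
survey('w3',['stand'])
"
```

```text
stand [354.5  71.3  89.6  88.2] 0.59 [0.555 0.087 0.008]
```

{"op": "servo_tool", "data": {
  "motion": [
    [[40,-7,0,0,0,0],[40,-7,0,0,0,0],[40,-7,0,0,0,0],[40,-7,0,0,0,0],[40,-7,0,0,0,0]]
  ]
}}

```text
time: 5.35
ee_pos: [0.4345, 0.2221, 0.2504]
tcp_rot: [180.0, -0.0, 89.9]
wrist_force: [1.7, 0.2, -0.8]
opening: 0.0853
```

{"op": "servo_tool", "data": {
  "motion": [
    [[40,-8,0,0,0,0],[40,-7,0,0,0,0],[0,0,0,0,0,0],[0,0,0,0,0,0]]
  ]
}}

```text
time: 5.75
ee_pos: [0.4195, 0.3013, 0.25]
tcp_rot: [-180.0, 0.0, 90.1]
wrist_force: [-0.3, -0.1, 0.2]
opening: 0.0854
```

```bash
python3 -c "
from h import *
survey('w4',['inkstone','lid'])
plan([])
"
```

```text
inkstone [327.7  57.3  55.6  56.9] 0.9 [0.452 0.4   0.012]
lid [270.7 249.2  47.5  41.5] 0.96 [0.378 0.171 0.005]
lid [297.8 173.1  46.3  48.4] 0.63 [0.413 0.27  0.005]
now [0.4201 0.2999 0.2504] [1.7999e+02 1.0000e-02 9.0000e+01] F [-0.7 -0.  -0.4] op 0.085 t 5.9 q [ 36.   0.   5.  95.  -0. 126.]
```

View pics/w3.png

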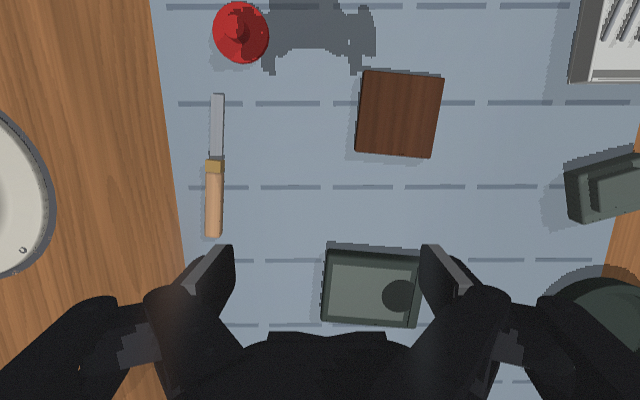

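View pics/w4.png

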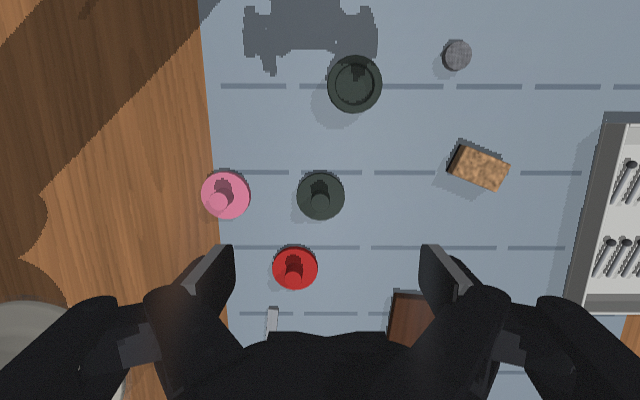

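```bash
cat >> h.py <<'E'
import pickle
from scipy.optimize import minimize
def box(lx,ly,z0,z1,cx=0,cy=0): return np.array([[cx+sx*lx/2,cy+sy*ly/2,z] for sx in(-1,1) for sy in(-1,1) for z in(z0,z1)])
def cyl(r,z0,z1,r1=None):
    a=np.linspace(0,2*np.pi,48,endpoint=False); r1=r if r1 is None else r1
    return np.vstack([np.c_[r*np.cos(a),r*np.sin(a),0*a+z0],np.c_[r1*np.cos(a),r1*np.sin(a),0*a+z1]])
M=dict(stand=[box(.09,.09,0,.015)],slab=[box(.13,.1,0,.022)],inkstone=[cyl(.03,0,.024)],lid=[cyl(.03,0,.01),cyl(.011,.01,.034)],
 seal=[box(.03,.03,0,.046),cyl(.008,.046,.062)],pot=[cyl(.022,.008,.03),cyl(.022,.03,.038,.014),cyl(.016,0,.008,.022)],
 rest=[box(.084,.02,0,.016),box(.028,.02,0,.038),box(.022,.02,0,.027,.028),box(.022,.02,0,.027,-.028)])
def slate(im):
    f=cv2.GaussianBlur(im,(0,0),1.0).astype(float); return (f[...,1]>f[...,2]*1.0)&(f[...,0]<f[...,1]*1.05)&(f[...,1]<140)
def brown(im):
    f=im.astype(float); return (f[...,0]-f[...,2]>12)
def white(im):
    f=cv2.GaussianBlur(im,(0,0),.7).astype(float); return (f[...,2]-f[...,0]<6)
def render(c,parts,p,z,roi,S):
    x0,y0,w,h=roi; m=np.zeros((h*S,w*S),np.uint8); a=p[2]; Rz=np.array([[np.cos(a),-np.sin(a),0],[np.sin(a),np.cos(a),0],[0,0,1]])
    for P in parts:
        uv=np.array([proj(c,Rz@q+[p[0],p[1],z]) for q in P]); uv=((uv+.5-[x0,y0])*S-.5).astype(np.float32)
        cv2.fillConvexPoly(m,cv2.convexHull(np.round(uv*16).astype(np.int32)),255,shift=4)
    return m>0
def fit(c,name,p0,maskf,z=0,S=4,tag=None,pad=18,fixyaw=False,fill=True):
    uv=np.array([proj(c,q+[p0[0],p0[1],z]) for P in M[name] for q in P])
    x0,y0=np.maximum(np.floor(uv.min(0)-pad).astype(int),0); x1,y1=np.minimum(np.ceil(uv.max(0)+pad).astype(int),[640,400]); roi=(x0,y0,x1-x0,y1-y0)
    mk=maskf(c['color'][y0:y1,x0:x1]).astype(np.uint8)
    n,L,st,ce=cv2.connectedComponentsWithStats(mk); 
    # component with most overlap with model at p0
    m0=cv2.resize(render(c,M[name],list(p0),z,roi,1).astype(np.uint8),None,fx=1,fy=1)
    k=1+np.argmax([((L==i)&(m0>0)).sum() for i in range(1,n)]); mk=(L==k).astype(np.uint8)
    if fill:
        cs,_=cv2.findContours(mk,cv2.RETR_EXTERNAL,cv2.CHAIN_APPROX_NONE); cv2.drawContours(mk,cs,-1,1,-1)
    mu=cv2.resize(mk.astype(np.float32),None,fx=S,fy=S,interpolation=cv2.INTER_LINEAR)>.5
    def f(q):
        p=[q[0]/1e3,q[1]/1e3,p0[2] if fixyaw else q[2]/50]; return (render(c,M[name],p,z,roi,S)^mu).sum()/S/S
    best=None
    for d in ((0,) if fixyaw else (0,.25,-.25)):
        q0=np.array([p0[0]*1e3,p0[1]*1e3,(p0[2]+d)*50]); 
        if fixyaw:q0=q0[:2]
        N=len(q0); r=minimize(f,q0,method='Nelder-Mead',options=dict(initial_simplex=np.vstack([q0]+[q0+6*np.eye(N)[i] for i in range(N)]),xatol=.02,fatol=.05))
        r=minimize(f,r.x,method='Nelder-Mead',options=dict(initial_simplex=np.vstack([r.x]+[r.x-2*np.eye(N)[i] for i in range(N)]),xatol=.02,fatol=.05))
        if best is None or r.fun<best.fun: best=r
    q=best.x; p=[q[0]/1e3,q[1]/1e3,p0[2] if fixyaw else q[2]/50]
    print(name,'x,y mm',np.round(q[:2],1),'yaw deg',round(np.degrees(p[2]),1),'xor',round(best.fun,1),'area',mk.sum())
    if tag:
        v=cv2.resize(c['color'][y0:y1,x0:x1],None,fx=S,fy=S).copy(); mm=render(c,M[name],p,z,roi,S).astype(np.uint8)
        for m_,col in((mu.astype(np.uint8),(255,255,0)),(mm,(255,0,255))):
            cs,_=cv2.findContours(m_,cv2.RETR_EXTERNAL,cv2.CHAIN_APPROX_NONE); cv2.drawContours(v,cs,-1,col,1)
        save(v,tag)
    return p
E
python3 -c "
from h import *
L=lambda n:pickle.load(open('pics/'+n+'.pkl','rb'))
w1,w2,w3,w4=map(L,['w1','w2','w3','w4'])
fit(w2,'stand',(.554,.085,-.05),brown,tag='f1')
fit(w3,'stand',(.554,.085,-.05),brown,tag='f2')
fit(w2,'slab',(.53,-.139,-.05),slate,tag='f3')
fit(w4,'inkstone',(.452,.4,0),slate,tag='f4',fixyaw=True)
fit(w4,'lid',(.413,.27,0),slate,tag='f5',fixyaw=True)
fit(w2,'lid',(.413,.27,0),slate,tag='f6',fixyaw=True)
fit(w1,'seal',(.395,-.288,.5),slate,tag='f7')
fit(w2,'seal',(.395,-.288,.5),slate,tag='f8')
fit(w1,'pot',(.47,-.429,0),white,tag='f9',fixyaw=True)
fit(w2,'rest',(.58,-.29,1.1),slate,tag='fa')
ims=[cv2.resize(cv2.imread('pics/f%s.png'%k),(198,198)) for k in '123456789a']
ims+= [ims[0]*0]*2
cv2.imwrite('pics/fits.png',np.vstack([np.hstack(ims[i:i+4]) for i in (0,4,8)]))
"
```

```text
stand x,y mm [551.8  85.9] yaw deg -5.6 xor 287.1 area 6825
stand x,y mm [551.9  86.4] yaw deg -5.5 xor 255.4 area 6504
slab x,y mm [ 528.9 -133.5] yaw deg -5.6 xor 836.9 area 10461
inkstone x,y mm [449.3 399.3] yaw deg 0.0 xor 241.8 area 2414
lid x,y mm [412.1 270.6] yaw deg 0.0 xor 186.8 area 1710
lid x,y mm [410.9 270. ] yaw deg 0.0 xor 253.0 area 1801
seal x,y mm [ 395.  -287.7] yaw deg 25.8 xor 132.3 area 804
seal x,y mm [ 395.3 -286. ] yaw deg 44.0 xor 185.5 area 1407
pot x,y mm [ 468.  -421.8] yaw deg 0.0 xor 100.7 area 1519
rest x,y mm [ 594.3 -310. ] yaw deg 154.4 xor 415.5 area 2626
```

View pics/fits.png

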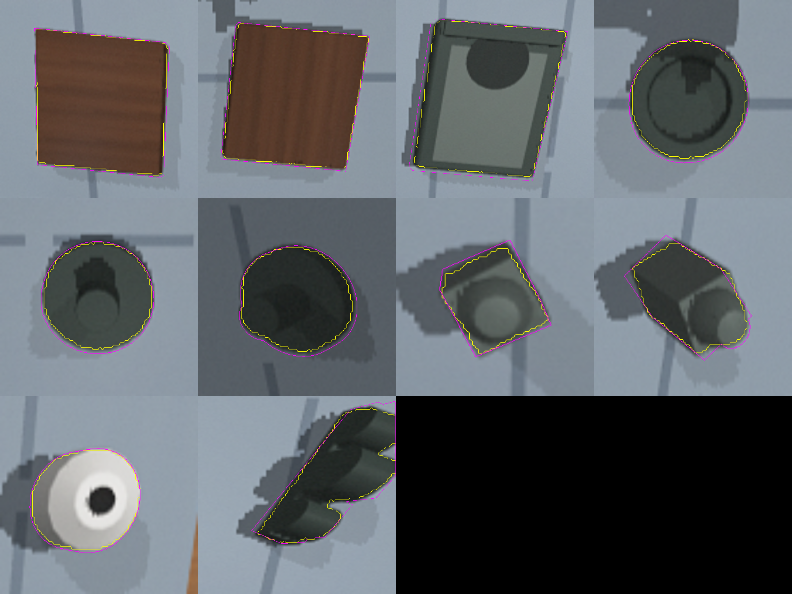

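```bash
python3 -c "
from h import *
plan([(.4493,.3993,.12,90),(.4493,.3993,.021,90,25)])
plan([(.4493,.3993,.10,90),(.5519,.0861,.10,90),(.5519,.0861,.0363,90,20)],start=(.4493,.3993,.021,90))
"
```

```text
now [0.4201 0.2999 0.2504] [1.7999e+02 1.0000e-02 9.0000e+01] F [-0.7 -0.  -0.4] op 0.085 t 5.9 q [ 36.   0.   5.  95.  -0. 126.]
-> (0.4493, 0.3993, 0.12, 90)
    [[[25, 7, 33, 0, 0, 0], [25, 7, 32, 0, 0, 0], [24.7, 7.6, 32.7, 0, 0, 0], [24.7, 7.6, 32.7, 0, 0, 0]]]
-> (0.4493, 0.3993, 0.021, 90, 25)
    [[[0, 0, 25, 0, 0, 0], [0, 0, 25, 0, 0, 0], [0, 0, 24.5, 0, 0, 0], [0, 0, 24.5, 0, 0, 0]]]
-> (0.4493, 0.3993, 0.1, 90)
    [[[0, 0, -39.5, 0, 0, 0], [0, 0, -39.5, 0, 0, 0]]]
-> (0.5519, 0.0861, 0.1, 90)
    [[[-39, 13, 0, 0, 0, 0], [-39, 13, 0, 0, 0, 0], [-39, 13, 0, 0, 0, 0], [-39, 13, 0, 0, 0, 0], [-39, 13, 0, 0, 0, 0]]]
    [[[-39, 13, 0, 0, 0, 0], [-39.6, 12.3, 0, 0, 0, 0], [-39.6, 12.3, 0, 0, 0, 0]]]
-> (0.5519, 0.0861, 0.0363, 90, 20)
    [[[0, 0, 16, 0, 0, 0], [0, 0, 16, 0, 0, 0], [0, 0, 15.9, 0, 0, 0], [0, 0, 15.8, 0, 0, 0]]]
```

{"op": "servo_tool", "data": {
  "motion": [
    [[25,7,33,0,0,0],[25,7,32,0,0,0],[25,8,33,0,0,0],[24.5,7.5,32,0,0,0],[0,0,20,0,0,0]]
  ],
  "gripper": 85,
  "newtons": 40
}}

```text
time: 6.4
ee_pos: [0.4495, 0.4008, 0.0972]
tcp_rot: [-179.9, 0.1, 90.1]
wrist_force: [-0.3, -0.7, -0.1]
opening: 0.0847
```

{"op": "servo_tool", "data": {
  "motion": [
    [[0,0,20,0,0,0],[0,0,20,0,0,0],[0,0,15,0,0,0],[0,0,0,0,0,0],[0,0,0,0,0,0]]
  ]
}}

```text
time: 6.9
ee_pos: [0.4494, 0.4001, 0.0459]
tcp_rot: [180.0, -0.0, 90.1]
wrist_force: [0.2, 0.4, 0.3]
opening: 0.085
```

```bash
python3 -c "
from h import *
c=survey('w5',[]);plan([(.4493,.3993,.021,90)])
c=bot.camera('side');save(cv2.resize(c['color'][260:380,150:310],None,fx=4,fy=4),'s5')
"
```

```text
now [0.4496 0.4005 0.0465] [ 1.7994e+02 -5.0000e-02  9.0070e+01] F [0.1 0.1 0.4] op 0.0849 t 7.0 q [ 42.  13.  -4.  73.  -0. 132.]
-> (0.4493, 0.3993, 0.021, 90)
    [[[-1.2, -0.4, 25.5, 0.001, -0.001, 0.001]]]
```

View pics/w5.png

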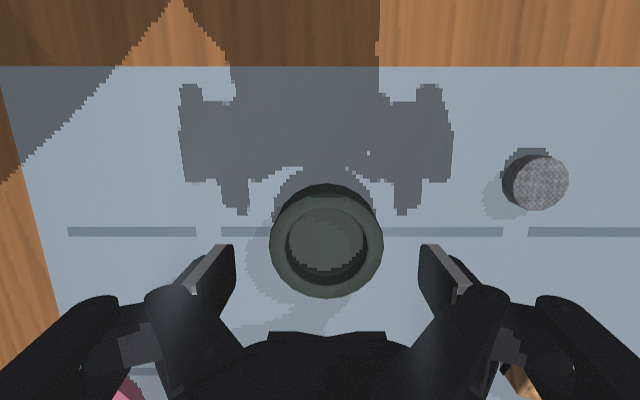

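View pics/s5.png

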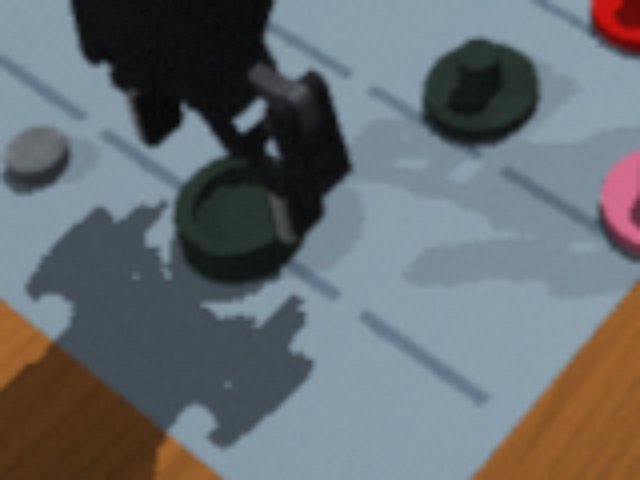

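```bash
python3 -c "
from h import *
w=pickle.load(open('pics/w5.pkl','rb'))
fit(w,'inkstone',(.4493,.3995,0),slate,tag='f4',fixyaw=True)
"
```

```text
inkstone x,y mm [450.  399.8] yaw deg 0.0 xor 869.6 area 9995
```

{"op": "servo_tool", "data": {
  "motion": [
    [[0,0,10,0,0,0],[0,0,10,0,0,0],[0,0,5.5,0,0,0],[0,0,0,0,0,0],[0,0,0,0,0,0]]
  ]
}}

```text
time: 7.5
ee_pos: [0.4489, 0.4004, 0.0195]
tcp_rot: [-180.0, 0.0, 90.1]
wrist_force: [-0.0, 0.5, 0.1]
opening: 0.0852
```

{"op": "servo_tool", "data": {
  "motion": [
    [[0,0,0,0,0,0],[0,0,0,0,0,0],[0,0,0,0,0,0],[0,0,0,0,0,0],[0,0,0,0,0,0]]
  ],
  "gripper": 45
}}

```text
time: 8.0
ee_pos: [0.4493, 0.4008, 0.0206]
tcp_rot: [180.0, -0.0, 90.1]
wrist_force: [-1.1, -1.0, 5.3]
opening: 0.0582
```

{"op": "servo_tool", "data": {
  "motion": [
    [[0,0,0,0,0,0],[0,0,0,0,0,0]]
  ]
}}

```text
time: 8.2
ee_pos: [0.4493, 0.4008, 0.0207]
tcp_rot: [180.0, -0.1, 90.1]
wrist_force: [-0.8, -0.3, 6.1]
opening: 0.0579
```

```bash
python3 -c "
from h import *
plan([])
c=bot.camera('side');save(cv2.resize(c['color'][260:380,150:310],None,fx=4,fy=4),'s6')
"
```

```text
now [0.4493 0.4008 0.0207] [ 1.7996e+02 -5.0000e-02  9.0120e+01] F [-0.8 -0.3  6.1] op 0.0579 t 8.2 q [ 42.  14.  -6.  71.   0. 132.]
```

View pics/s6.png

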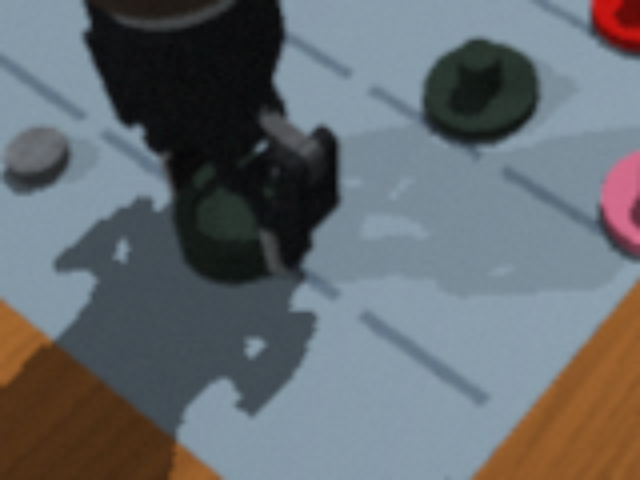

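{"op": "servo_tool", "data": {
  "motion": [
    [[0,0,-10,0,0,0],[0,0,-35,0,0,0],[0,0,-35,0,0,0],[-39,13,0,0,0,0],[-39,13,0,0,0,0]]
  ]
}}

```text
time: 8.75
ee_pos: [0.4756, 0.3227, 0.1015]
tcp_rot: [179.9, -0.1, 90.3]
wrist_force: [1.4, 1.0, -1.8]
opening: 0.0578
```

{"op": "servo_tool", "data": {
  "motion": [
    [[-39,13,0,0,0,0],[-39,13,0,0,0,0],[-39,13,0,0,0,0],[-39,13,0,0,0,0],[-39,13,0,0,0,0]]
  ]
}}

```text
time: 9.25
ee_pos: [0.5409, 0.126, 0.1003]
tcp_rot: [180.0, -0.0, 90.1]
wrist_force: [0.4, 0.5, -1.5]
opening: 0.0579
```

{"op": "servo_tool", "data": {
  "motion": [
    [[-41,11,0,0,0,0],[0,0,10,0,0,0],[0,0,0,0,0,0]]
  ]
}}

```text
time: 9.55
ee_pos: [0.5511, 0.0857, 0.0888]
tcp_rot: [-179.9, 0.0, 90.0]
wrist_force: [-0.7, 0.5, -1.4]
opening: 0.0577
```

```bash
python3 -c "
from h import *
c=survey('w6',[]);plan([(.5519,.0861,.05,90),(.5519,.0861,.0363,90,8)])
fit(c,'inkstone',(.5519,.0861,0),slate,tag='f4',fixyaw=True,z=bot.get_obs()['ee_pos'][2]-.0207)
"
```

```text
now [0.5511 0.0867 0.0893] [-179.92   -0.     90.07] F [-1.1 -0.  -1. ] op 0.0577 t 9.6 q [ 9.  6. -7. 77.  0. 99.]
-> (0.5519, 0.0861, 0.05, 90)
    [[[-0.6, 0.8, 39.3, -0.001, 0, 0.001]]]
-> (0.5519, 0.0861, 0.0363, 90, 8)
    [[[0, 0, 6.9, 0, 0, 0], [0, 0, 6.8, 0, 0, 0]]]
inkstone x,y mm [552.   85.3] yaw deg 0.0 xor 1226.8 area 14002
```

View pics/w6.png

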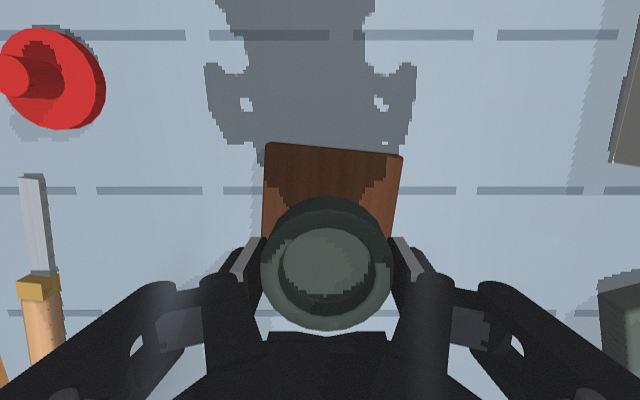

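View pics/f4.png

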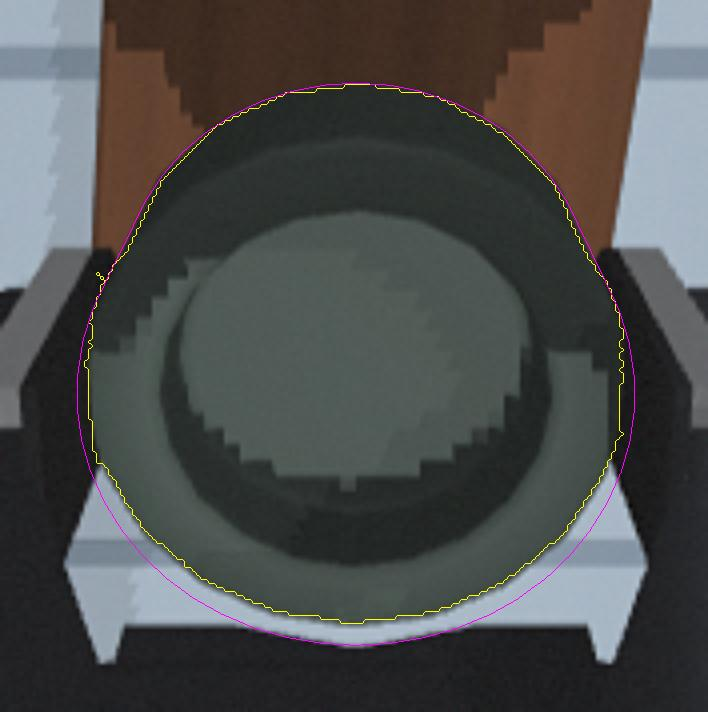

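```bash
python3 -c "
from h import *
for n,p,zs in (('w5',(.450,.3998,0),(-.006,-.003,0,.003)),('w6',(.552,.0855,0),(.06,.063,.066,.069))):
    w=pickle.load(open('pics/'+n+'.pkl','rb'))
    for z in zs: print(n,z); fit(w,'inkstone',p,slate,fixyaw=True,z=z,tag='g'+n)
"
```

```text
w5 -0.006
inkstone x,y mm [449.9 398.7] yaw deg 0.0 xor 145.1 area 9995
w5 -0.003
inkstone x,y mm [449.9 399.3] yaw deg 0.0 xor 475.7 area 9995
w5 0
inkstone x,y mm [450.  399.9] yaw deg 0.0 xor 871.7 area 9995
w5 0.003
inkstone x,y mm [450.1 400.3] yaw deg 0.0 xor 1291.1 area 9995
w6 0.06
inkstone x,y mm [552.   82.5] yaw deg 0.0 xor 582.5 area 14002
w6 0.063
inkstone x,y mm [551.9  83.8] yaw deg 0.0 xor 216.8 area 14002
w6 0.066
inkstone x,y mm [551.9  85.1] yaw deg 0.0 xor 677.1 area 14002
w6 0.069
inkstone x,y mm [551.8  85.3] yaw deg 0.0 xor 1312.4 area 14002
```

View pics/gw5.png

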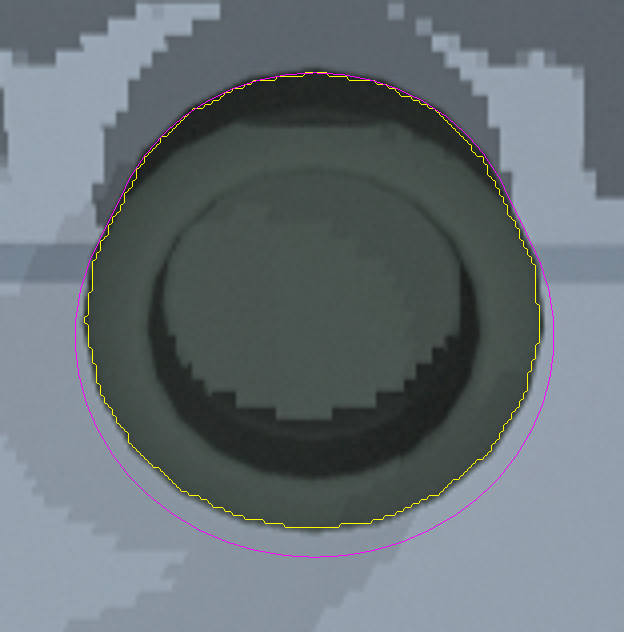

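```bash
python3 -c "
from h import *
w=pickle.load(open('pics/w4.pkl','rb'))
for z in (-.009,-.006,-.003,0): print(z); fit(w,'inkstone',(.450,.3995,0),slate,fixyaw=True,z=z,tag='gw4')
w=pickle.load(open('pics/w3.pkl','rb'))
for z in (-.006,-.003,0,.003): print(z); fit(w,'stand',(.552,.086,-.09),brown,z=z)
"
```

```text
-0.009
inkstone x,y mm [450.2 401.2] yaw deg 0.0 xor 119.1 area 2414
-0.006
inkstone x,y mm [450.1 400.5] yaw deg 0.0 xor 159.1 area 2414
-0.003
inkstone x,y mm [449.5 399.9] yaw deg 0.0 xor 200.1 area 2414
0
inkstone x,y mm [449.3 399.4] yaw deg 0.0 xor 241.3 area 2414
-0.006
stand x,y mm [553.6  86.9] yaw deg -5.6 xor 84.1 area 6504
-0.003
stand x,y mm [552.8  86.8] yaw deg -5.6 xor 149.5 area 6504
0
stand x,y mm [551.7  86.6] yaw deg -5.7 xor 254.8 area 6504
0.003
stand x,y mm [551.4  86.1] yaw deg -5.7 xor 362.4 area 6504
```

```bash
cat > cal.py <<'E'
from h import *
from scipy.optimize import least_squares
L=lambda n:pickle.load(open('pics/'+n+'.pkl','rb'))
W={n:L(n) for n in ['w1','w2','w3','w4','w5']}
obs=[('stand','w2',brown),('stand','w3',brown),('slab','w2',slate),('inkstone','w4',slate),('inkstone','w5',slate),('lid','w4',slate),('pot','w1',white),('seal','w1',slate)]
P0=dict(stand=[.552,.086,-.097],slab=[.529,-.1335,-.097],inkstone=[.45,.3995,0],lid=[.4115,.2705,0],pot=[.468,-.422,0],seal=[.395,-.2877,.45])
names=list(P0)
S=4
data=[]
for n,w,mf in obs:
    c=W[w];p=P0[n]
    uv=np.array([proj(c,q+[p[0],p[1],0]) for Q in M[n] for q in Q]); pad=20
    x0,y0=np.maximum(np.floor(uv.min(0)-pad).astype(int),0); x1,y1=np.minimum(np.ceil(uv.max(0)+pad).astype(int),[640,400]); roi=(x0,y0,x1-x0,y1-y0)
    mk=mf(c['color'][y0:y1,x0:x1]).astype(np.uint8); k,Lb,st,ce=cv2.connectedComponentsWithStats(mk)
    m0=render(c,M[n],p,0,roi,1); k=1+np.argmax([((Lb==i)&m0).sum() for i in range(1,k)]); mk=(Lb==k).astype(np.uint8)
    mu=(cv2.resize(mk.astype(np.float32),None,fx=S,fy=S)>.5).astype(np.uint8)
    cs,_=cv2.findContours(mu,cv2.RETR_EXTERNAL,cv2.CHAIN_APPROX_NONE); ct=max(cs,key=len)[:,0]
    ct=ct[np.linspace(0,len(ct)-1,120).astype(int)]
    data.append((n,c,roi,ct))
def res(v):
    d=v[:3]/1e3; poses={n:[v[3+3*i]/1e3,v[4+3*i]/1e3,v[5+3*i]/50] for i,n in enumerate(names)}
    out=[]
    for n,c,roi,ct in data:
        c2=dict(c); c2['t']=np.array(c['t']).ravel()+d
        m=render(c2,M[n],poses[n],0,roi,S).astype(np.uint8)
        sd=cv2.distanceTransform(m,cv2.DIST_L2,5)-cv2.distanceTransform(1-m,cv2.DIST_L2,5)
        out.append(sd[ct[:,1],ct[:,0]]/S)
    return out
v0=np.array([0,0,0]+sum([[p[0]*1e3,p[1]*1e3,p[2]*50] for p in P0.values()],[]),float)
f=lambda v:np.concatenate(res(v))
r=least_squares(f,v0,diff_step=None,x_scale=1.0,loss='soft_l1',method='trf',jac=lambda v:np.array([(f(v+e)-f(v-e))/1.0 for e in np.eye(len(v))*.5]).T)
print('d mm',np.round(r.x[:3],2),'cost',r.cost, 'cost0',np.sum(f(v0)**2)/2)
for i,n in enumerate(names): print(n,np.round(r.x[3+3*i:5+3*i],1),np.round(np.degrees(r.x[5+3*i]/50),1))
for (n,c,_,_),a in zip(data,res(r.x)): print(n,np.round([a.mean(),a.std()],2))
E
python3 cal.py
```

```text
d mm [-0.23 -0.5   7.26] cost 375.6014074087143 cost0 1736.7059
stand [554.1  88.2] -5.6
slab [ 531.5 -137.1] -5.5
inkstone [450.1 400. ] 2.6
lid [412.5 271.1] 2.9
pot [ 469.7 -425.2] -1.7
seal [ 394.5 -288.2] 26.7
stand [0.26 0.38]
stand [0.16 0.36]
slab [1.27 0.44]
inkstone [0.75 1.82]
inkstone [0.02 0.68]
lid [0.99 0.34]
pot [0.48 0.31]
seal [1.04 0.58]
```

```bash
sed -e 's/^names=/E0=["brown","slate","white"]\nnames=/' -e 's/data.append((n,c,roi,ct))/data.append((n,c,roi,ct,mf.__name__))/' -e 's/for n,c,roi,ct in data/for n,c,roi,ct,mn in data/' -e "s#/S)\$#/S-v[-3+E0.index(mn)])#" -e 's/P0.values()\],\[\])/P0.values()],[])+[0,0,0]/' -e 's/for (n,c,_,_),a/for (n,c,_,_,_),a/' cal.py > cal2.py; echo "print('erosion px',r.x[-3:])" >> cal2.py; python3 cal2.py
python3 - <<'E'
from h import *
for n in ('top','side'):
    c=bot.camera(n); 
    fit(c,'slab',(.53,-.135,-.097),slate,tag='h'+n,pad=8)
    fit(c,'lid',(.412,.27,0),slate,fixyaw=True,pad=6)
    fit(c,'pot',(.469,-.424,0),white,fixyaw=True,pad=6)
    if n=='side': fit(c,'stand',(.552,.086,-.097),brown,pad=8)
import cv2,pickle
for n in('top','side'):
    c=dict(bot.camera(n)); c['color']=cv2.cvtColor(cv2.imread(f'pics/{n}0.png'),cv2.COLOR_BGR2RGB)
    print('orig',n);fit(c,'stand',(.552,.086,-.097),brown,pad=8,tag='hs'+n)
    fit(c,'inkstone',(.45,.4,0),slate,pad=8,fixyaw=True)
E
```

```text
d mm [ 0.07 -0.4   2.53] cost 66.64747602195416 cost0 1736.7059351390174
stand [552.7  87.1] -5.6
slab [ 530.7 -135.6] -5.6
inkstone [449.8 400.6] 0.7
lid [412.3 271.4] 1.2
pot [ 468.6 -423. ] -0.3
seal [ 394.2 -287.6] 30.9
stand [0.05 0.29]
stand [-0.04  0.26]
slab [0.41 0.31]
inkstone [-0.16  0.42]
inkstone [0.19 0.44]
lid [-0.24  0.32]
pot [-0.    0.26]
seal [-0.18  0.32]
erosion px [0.78681428 1.53080665 0.77039227]
slab x,y mm [ 529.1 -134.7] yaw deg -7.5 xor 150.8 area 1273
lid x,y mm [412.1 270.1] yaw deg 0.0 xor 69.1 area 261
pot x,y mm [ 466.9 -421.3] yaw deg 0.0 xor 29.8 area 179
slab x,y mm [ 534.3 -142.9] yaw deg -5.9 xor 194.9 area 1044
lid x,y mm [413.3 267.8] yaw deg 0.0 xor 120.1 area 491
pot x,y mm [ 484.9 -475.3] yaw deg 0.0 xor 240.5 area 407
stand x,y mm [555.   85.2] yaw deg -3.8 xor 141.4 area 895
orig top
stand x,y mm [550.2  86.3] yaw deg -5.5 xor 59.1 area 821
inkstone x,y mm [447.2 400.1] yaw deg 0.0 xor 70.2 area 305
orig side
stand x,y mm [554.4  84.1] yaw deg -6.1 xor 125.0 area 911
inkstone x,y mm [450.8 398.2] yaw deg 0.0 xor 141.3 area 791
```

{"op": "servo_tool", "data": {
  "motion": [
    [[0.5,1,15,0,0,0],[0,0,15,0,0,0],[0,0,10,0,0,0],[0,0,6,0,0,0],[0,0,3,0,0,0]]
  ]
}}

```text
time: 10.3
ee_pos: [0.5521, 0.0871, 0.0396]
tcp_rot: [-179.9, 0.0, 90.1]
wrist_force: [0.2, -0.1, -1.1]
opening: 0.0581
```

{"op": "servo_tool", "data": {
  "motion": [
    [[0,0,2,0,0,0],[0,0,0.5,0,0,0],[0,0,0,0,0,0],[0,0,0,0,0,0]]
  ]
}}

```text
time: 10.7
ee_pos: [0.5529, 0.0872, 0.0387]
tcp_rot: [180.0, -0.0, 90.1]
wrist_force: [-0.0, 1.8, -1.3]
opening: 0.0578
```

```bash
cat >> h.py <<'E'
DC=np.array([0,-.0004,.0025])
def wcam(name,fixd=True):
    c=dict(bot.camera('wrist')); save(c['color'],name); c['t']=np.array(c['t']).ravel()+DC
    pickle.dump(c,open('pics/'+name+'.pkl','wb')); return c
_k=cv2.getStructuringElement(cv2.MORPH_ELLIPSE,(3,3))
def slateD(im): return cv2.dilate(slate(im).astype(np.uint8),_k)>0
def whiteD(im): return cv2.dilate(white(im).astype(np.uint8),_k)>0
E
python3 -c "
from h import *
for i in range(3): plan([(.5527,.0871,.0357,90)]); bot.camera('top')
"
```

```text
now [0.5529 0.0872 0.0387] [ 1.7996e+02 -1.0000e-02  9.0110e+01] F [-0.   1.8 -1.3] op 0.0578 t 10.7 q [  9.   8. -11.  72.  -0.  99.]
-> (0.5527, 0.0871, 0.0357, 90)
    [[[-0.1, -0.2, 3, 0.001, 0, 0.002]]]
now [0.5529 0.0872 0.0387] [ 1.7997e+02 -1.0000e-02  9.0110e+01] F [-0.4  0.2 -1.3] op 0.0579 t 10.8 q [  9.   8. -11.  72.   0.  99.]
-> (0.5527, 0.0871, 0.0357, 90)
    [[[-0.1, -0.2, 3, 0.001, 0, 0.002]]]
now [0.5528 0.0872 0.0386] [ 1.7997e+02 -1.0000e-02  9.0110e+01] F [-0.2 -0.4 -2.2] op 0.0583 t 10.8 q [  9.   8. -11.  72.   0.  99.]
-> (0.5527, 0.0871, 0.0357, 90)
    [[[-0.1, -0.1, 2.9, 0, 0, 0.002]]]
```

{"op": "servo_tool", "data": {
  "motion": [
    [[0,0,1,0,0,0],[0,0,1,0,0,0],[0,0,0.5,0,0,0],[0,0,0,0,0,0]]
  ]
}}

```text
time: 11.25
ee_pos: [0.5526, 0.0872, 0.0357]
tcp_rot: [-180.0, 0.0, 90.1]
wrist_force: [-0.4, 1.0, -1.4]
opening: 0.0576
```

{"op": "servo_tool", "data": {
  "motion": [
    [[0,0,0.3,0,0,0],[0,0,0,0,0,0]]
  ]
}}

```text
time: 11.45
ee_pos: [0.5527, 0.0872, 0.0357]
tcp_rot: [180.0, -0.0, 90.1]
wrist_force: [-0.9, -0.3, 0.8]
opening: 0.058
```

{"op": "servo_tool", "data": {
  "motion": [
    [[0,0,0.3,0,0,0],[0,0,0,0,0,0]]
  ]
}}

```text
time: 11.65
ee_pos: [0.5526, 0.0872, 0.0356]
tcp_rot: [180.0, -0.0, 90.1]
wrist_force: [-3.2, -0.2, 5.6]
opening: 0.058
```

{"op": "servo_tool", "data": {
  "motion": [
    [[0,0,0,0,0,0],[0,0,0,0,0,0],[0,0,0,0,0,0],[0,0,-5,0,0,0],[0,0,-30,0,0,0]]
  ],
  "gripper": 78
}}

```text
time: 12.15
ee_pos: [0.5507, 0.0869, 0.0675]
tcp_rot: [-179.7, 0.0, 90.1]
wrist_force: [0.6, -0.5, -0.0]
opening: 0.0785
```

{"op": "servo_tool", "data": {
  "motion": [
    [[-20,0,-45,0,0,0],[-20,0,-45,0,0,0],[-20,0,-45,0,0,0],[-10,0,-45,0,0,0],[0,0,0,0,0,0]]
  ]
}}

```text
time: 12.65
ee_pos: [0.5543, 0.016, 0.2574]
tcp_rot: [179.4, -0.0, 90.0]
wrist_force: [0.3, -0.8, 0.4]
opening: 0.0777
```

```bash
python3 -c "
from h import *
bot.camera('top')
c=wcam('w7')
fit(c,'inkstone',(.5527,.0871,0),slateD,tag='f4',fixyaw=True,z=.015)
fit(c,'stand',(.5527,.0871,-.097),lambda im:brown(im)|slate(im),tag='f2')
plan([(.4124,.2713,.14,90)])
"
```

```text
inkstone x,y mm [553.2  87.8] yaw deg 0.0 xor 41.4 area 2620
stand x,y mm [552.2  87. ] yaw deg -5.7 xor 156.4 area 6328
now [0.5533 0.0169 0.2516] [ 1.7985e+02 -1.0000e-02  9.0080e+01] F [ 0.8  0.6 -0.5] op 0.078 t 12.8 q [ 2.  5. 11. 95.  0. 92.]
-> (0.4124, 0.2713, 0.14, 90)
    [[[36, -20, 16, 0, 0, 0], [36, -20, 16, 0, 0, 0], [37, -20, 16, 0, 0, 0], [36, -20, 16, 0, 0, 0], [37, -20, 16, 0, 0, 0]]]
    [[[36.3, -20.4, 15.6, 0, 0, 0], [36.3, -20.4, 15.7, 0.003, 0, 0.001]]]
```

View pics/w7.png

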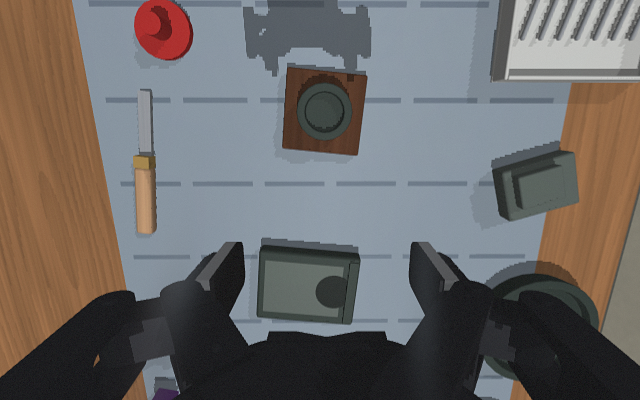

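View pics/f2.png

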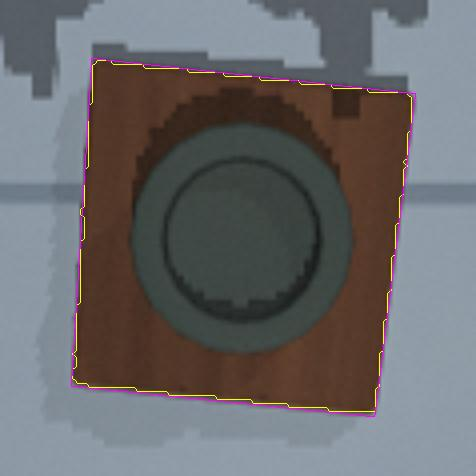

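The inkstone sits centred on the plinth at (324,112), within about 1 mm. Next is the dark lid; the red one and the pink one are excluded by colour.

{"op": "servo_tool", "data": {
  "motion": [
    [[36,-20,16,0,0,0],[36,-20,16,0,0,0],[37,-20,16,0,0,0],[36,-20,16,0,0,0],[37,-20,16,0,0,0]]
  ],
  "gripper": 50
}}

```text
time: 13.25
ee_pos: [0.4506, 0.2002, 0.1681]
tcp_rot: [-179.9, 0.0, 90.1]
wrist_force: [0.1, 0.3, 0.1]
opening: 0.0498
```

{"op": "servo_tool", "data": {
  "motion": [
    [[36,-20,16,0,0,0],[36,-21,16,0,0,0],[0,0,0,0,0,0],[0,0,0,0,0,0]]
  ]
}}

```text
time: 13.65
ee_pos: [0.4099, 0.2713, 0.1367]
tcp_rot: [-179.9, 0.1, 90.3]
wrist_force: [-0.2, -0.1, -0.0]
opening: 0.0499
```

```bash
python3 -c "
from h import *
c=wcam('w8')
p=fit(c,'lid',(.4124,.2713,0),slateD,tag='f5',fixyaw=True)
plan([(p[0],p[1],.032,90,25)])
"
```

```text
lid x,y mm [412.6 271.2] yaw deg 0.0 xor 78.1 area 3847
now [0.4108 0.2708 0.1374] [-1.7993e+02  6.0000e-02  9.0180e+01] F [ 0.6 -0.8  0. ] op 0.0502 t 13.7 q [ 33.  -4. -11.  83.  -0. 123.]
-> (np.float64(0.4125600531656295), np.float64(0.2712342735195533), 0.032, 90, 25)
    [[[0, 0, 21, 0, 0, 0], [0, 0, 21, 0, 0, 0], [0, 1, 21, 0, 0, 0], [0.3, 0.5, 21.2, 0, 0, 0], [0.2, 0.4, 21.2, -0.001, 0.001, 0.003]]]
```

View pics/w8.png

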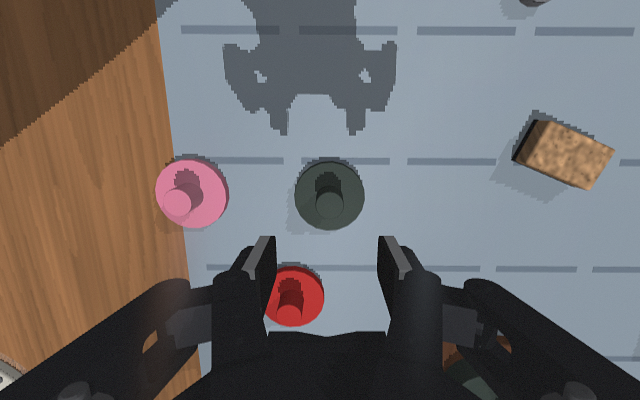

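View pics/f5.png

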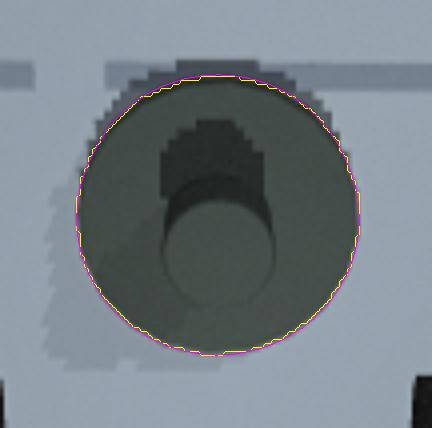

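The dark lid is at (329,195) in the wrist view. The red one (292,296) and the pink one (192,192) are the look-alikes, so I'm descending on the dark one.

{"op": "servo_tool", "data": {
  "motion": [
    [[0,1,21,0,0,0],[0,0.5,21,0,0,0],[0.5,0,21,0,0,0],[0,0,21,0,0,0],[0,0,15,0,0,0]]
  ]
}}

```text
time: 14.2
ee_pos: [0.4131, 0.2702, 0.038]
tcp_rot: [-180.0, 0.0, 90.0]
wrist_force: [-0.3, -0.2, 0.3]
opening: 0.0499
```

{"op": "servo_tool", "data": {
  "motion": [
    [[0,0,5.5,0,0,0],[0,0,0,0,0,0],[0,0,0,0,0,0]]
  ]
}}

```text
time: 14.5
ee_pos: [0.4133, 0.2715, 0.0346]
tcp_rot: [179.9, -0.0, 90.1]
wrist_force: [0.3, 0.8, 0.4]
opening: 0.0498
```

{"op": "servo_tool", "data": {
  "motion": [
    [[0,0,0,0,0,0],[0,0,0,0,0,0],[0,0,0,0,0,0],[0,0,0,0,0,0],[0,0,0,0,0,0]]
  ],
  "gripper": 10
}}

```text
time: 15.0
ee_pos: [0.4132, 0.2717, 0.0346]
tcp_rot: [179.9, -0.0, 90.1]
wrist_force: [-0.8, -0.4, 6.2]
opening: 0.0197
```

{"op": "servo_tool", "data": {
  "motion": [
    [[0,0,0,0,0,0],[0,0,0,0,0,0]]
  ]
}}

```text
time: 15.2
ee_pos: [0.4132, 0.2717, 0.0346]
tcp_rot: [179.9, -0.0, 90.1]
wrist_force: [-0.3, -0.2, 5.6]
opening: 0.0194
```

```bash
python3 -c "
from h import *
c=wcam('w9')
plan([])
s=plan([(.4125,.2712,.14,90),(.553,.0876,.14,90),(.553,.0876,.0715,90,15)],start=(.4125,.2712,.032,90))
"
```

```text
now [0.4132 0.2717 0.0347] [ 1.7992e+02 -5.0000e-02  9.0120e+01] F [-0.5 -0.3  5.8] op 0.0197 t 15.2 q [ 33.  -1. -20.  71.  -0. 123.]
-> (0.4125, 0.2712, 0.14, 90)
    [[[0, 0, -36, 0, 0, 0], [0, 0, -36, 0, 0, 0], [0, 0, -36, 0, 0, 0]]]
-> (0.553, 0.0876, 0.14, 90)
    [[[-31, 23, 0, 0, 0, 0], [-31, 24, 0, 0, 0, 0], [-30, 23, 0, 0, 0, 0], [-31, 24, 0, 0, 0, 0], [-30.3, 23.2, 0, 0, 0, 0]]]
    [[[-30.3, 23.3, 0, 0, 0, 0]]]
-> (0.553, 0.0876, 0.0715, 90, 15)
    [[[0, 0, 14, 0, 0, 0], [0, 0, 14, 0, 0, 0], [0, 0, 14, 0, 0, 0], [0, 0, 13.3, 0, 0, 0], [0, 0, 13.2, 0, 0, 0]]]
```

View pics/w9.png

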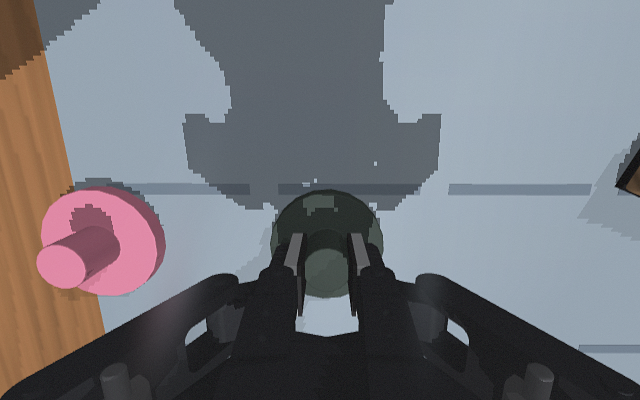

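{"op": "servo_tool", "data": {
  "motion": [
    [[0,0,-15,0,0,0],[0,0,-45,0,0,0],[0,0,-45,0,0,0],[-31,23,0,0,0,0],[-31,23,0,0,0,0]]
  ]
}}

```text
time: 15.75
ee_pos: [0.4599, 0.2098, 0.1416]
tcp_rot: [179.8, -0.1, 90.3]
wrist_force: [0.4, 0.5, -1.1]
opening: 0.02
```

{"op": "servo_tool", "data": {
  "motion": [
    [[-31,24,0,0,0,0],[-31,24,0,0,0,0],[-30,23,0,0,0,0],[-30,23,0,0,0,0],[0,0,20,0,0,0]]
  ]
}}

```text
time: 16.25
ee_pos: [0.5564, 0.0847, 0.1216]
tcp_rot: [179.7, 0.0, 89.9]
wrist_force: [-0.4, 1.3, -0.8]
opening: 0.0197
```

{"op": "servo_tool", "data": {
  "motion": [
    [[0,0,15,0,0,0],[0,0,10,0,0,0],[0,0,0,0,0,0],[0,0,0,0,0,0]]
  ]
}}

```text
time: 16.65
ee_pos: [0.5528, 0.0884, 0.0941]
tcp_rot: [180.0, -0.0, 90.2]
wrist_force: [-0.0, 0.8, -0.5]
opening: 0.0198
```

```bash
python3 -c "
from h import *
c=wcam('w10')
plan([(.553,.0881,.0742,90,8)])
p=fit(c,'lid',(.553,.0876,0),slateD,tag='f5',fixyaw=True,z=bot.get_obs()['ee_pos'][2]-.0347)
s=bot.camera('side');save(cv2.resize(s['color'][150:250,210:350],None,fx=5,fy=5),'s10')
"
```

```text
now [0.5531 0.0883 0.0945] [ 1.7995e+02 -1.0000e-02  9.0170e+01] F [-0.6  0.1 -0.3] op 0.0198 t 16.7 q [ 9.  6. -6. 78.  0. 99.]
-> (0.553, 0.0881, 0.0742, 90, 8)
    [[[-0.1, -0.1, 6.8, 0, 0, 0], [-0.1, 0, 6.8, 0, 0, 0], [0, -0.1, 6.7, 0.001, 0, 0.003]]]
lid x,y mm [553.8  93.6] yaw deg 0.0 xor 3030.5 area 8141
```

View pics/w10.png

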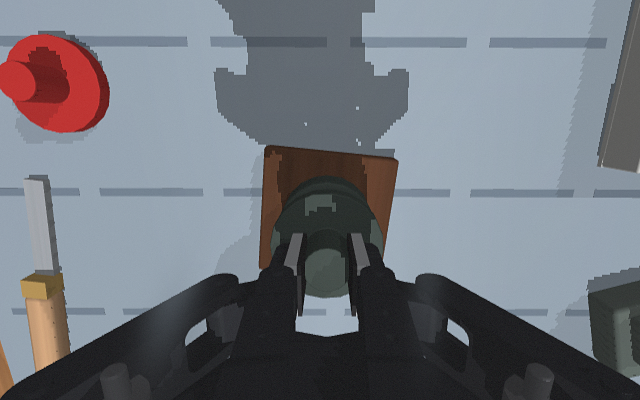

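View pics/s10.png

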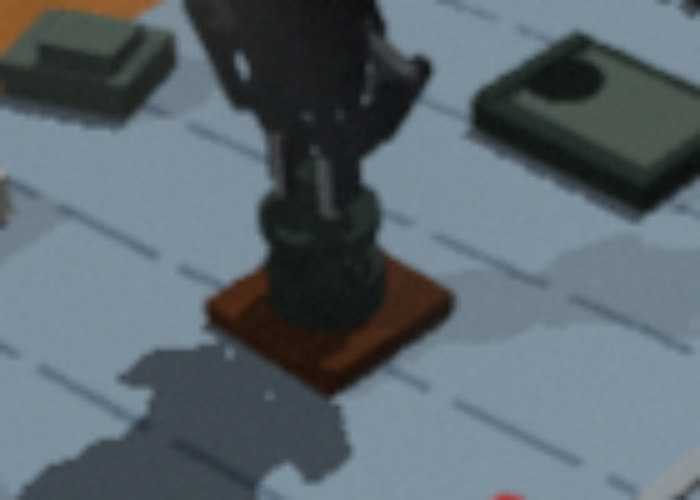

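The lid hangs level over the inkstone.

{"op": "servo_tool", "data": {
  "motion": [
    [[0,0,8,0,0,0],[0,0,6,0,0,0],[0,0,4,0,0,0],[0,0,1,0,0,0],[0,0,0,0,0,0]]
  ]
}}

```text
time: 17.25
ee_pos: [0.553, 0.0876, 0.0744]
tcp_rot: [-180.0, 0.0, 90.1]
wrist_force: [-0.2, -0.1, -1.2]
opening: 0.0197
```

{"op": "servo_tool", "data": {
  "motion": [
    [[0,0,0.5,0,0,0],[0,0,0,0,0,0]]
  ]
}}

```text
time: 17.45
ee_pos: [0.5533, 0.0877, 0.0744]
tcp_rot: [180.0, -0.0, 90.1]
wrist_force: [0.1, -0.7, -0.8]
opening: 0.0194
```

{"op": "servo_tool", "data": {
  "motion": [
    [[0,0,0.4,0,0,0],[0,0,0,0,0,0]]
  ]
}}

```text
time: 17.65
ee_pos: [0.5532, 0.0877, 0.0739]
tcp_rot: [180.0, -0.0, 90.1]
wrist_force: [-0.1, 0.3, -1.1]
opening: 0.0196
```

{"op": "servo_tool", "data": {
  "motion": [
    [[0,0,0.4,0,0,0],[0,0,0,0,0,0]]
  ]
}}

```text
time: 17.85
ee_pos: [0.5532, 0.0877, 0.0737]
tcp_rot: [180.0, -0.0, 90.1]
wrist_force: [-1.5, -0.5, 2.0]
opening: 0.0195
```

{"op": "servo_tool", "data": {
  "motion": [
    [[0,0,0.3,0,0,0],[0,0,0,0,0,0]]
  ]
}}

```text
time: 18.05
ee_pos: [0.5532, 0.0877, 0.0737]
tcp_rot: [180.0, -0.0, 90.1]
wrist_force: [-1.5, -1.0, 4.9]
opening: 0.0193
```

Contact is made at 4.9 N. I'll release, lift and check.

{"op": "servo_tool", "data": {
  "motion": [
    [[0,0,0,0,0,0],[0,0,0,0,0,0],[0,0,0,0,0,0],[0,0,-5,0,0,0],[0,0,-25,0,0,0]]
  ],
  "gripper": 50
}}

```text
time: 18.55
ee_pos: [0.5517, 0.0874, 0.101]
tcp_rot: [-179.7, 0.0, 90.1]
wrist_force: [-0.5, -0.3, -0.0]
opening: 0.0499
```

{"op": "servo_tool", "data": {
  "motion": [
    [[-20,-10,-40,0,0,0],[-30,-15,-40,0,0,0],[-30,-15,-40,0,0,0],[-20,-10,-25,0,0,0],[0,0,0,0,0,0]]
  ]
}}

```text
time: 19.05
ee_pos: [0.5048, -0.0118, 0.2495]
tcp_rot: [179.6, 0.0, 90.0]
wrist_force: [0.5, -0.0, -0.3]
opening: 0.0501
```

```bash
python3 -c "
from h import *
bot.camera('top')
c=wcam('w11')
x0=c['color'];save(cv2.resize(x0[30:230,180:500],None,fx=2.5,fy=2.5),'w11c')
fit(c,'lid',(.5532,.0876,0),slateD,tag='f5',fixyaw=True,z=.039)
fit(c,'stand',(.5527,.0871,-.097),lambda im:brown(im)|slate(im),tag='f2')
plan([(.42,-.25,.25,60)])
"
```

```text
lid x,y mm [553.7  87.8] yaw deg 0.0 xor 114.8 area 3215
stand x,y mm [552.2  87. ] yaw deg -5.7 xor 156.4 area 7009
now [ 0.5048 -0.0102  0.2453] [ 1.7991e+02 -1.0000e-02  9.0050e+01] F [ 0.1  0.1 -0.2] op 0.0499 t 19.1 q [-1. -1.  3. 94.  0. 89.]
-> (0.42, -0.25, 0.25, 60)
    [[[-40, -14, -1, 0, 0, 0.09], [-41, -11, -1, 0, 0, 0.09], [-42, -7, -1, 0, 0, 0.09], [-42, -3, -1, 0, 0, 0.08], [-42.4, 0.6, -0.4, 0, 0, 0.09]]]
    [[[-42.2, 4.5, -0.5, 0.001, -0.001, 0.084]]]
```

View pics/w11c.png

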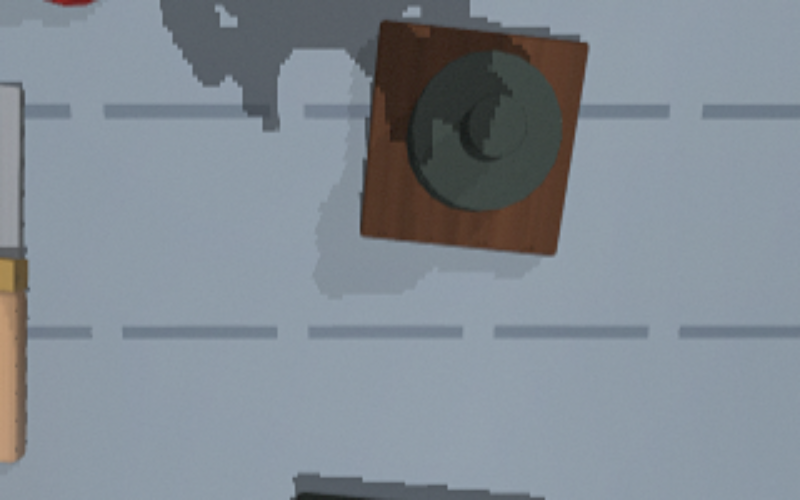

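The lid is squarely on: knob at (495,127), lid and plinth centres about 1.5 mm apart. Next is the seal.

```bash
python3 -c "
from h import *
plan([(.41,-.33,.2,118)])
"
```

```text
now [ 0.5048 -0.0102  0.2453] [ 1.7991e+02 -1.0000e-02  9.0050e+01] F [ 0.1  0.1 -0.2] op 0.0499 t 19.1 q [-1. -1.  3. 94.  0. 89.]
-> (0.41, -0.33, 0.2, 118)
    [[[-40, -12, 6, 0, 0, -0.06], [-39, -14, 6, 0, 0, -0.06], [-38, -17, 6, 0, 0, -0.06], [-37, -19, 5, 0, 0, -0.06], [-36, -21, 6, 0, 0, -0.06]]]
    [[[-35, -23, 5, 0, 0, -0.06], [-33.4, -25.2, 5.6, 0, 0, -0.06], [-31.8, -27.2, 5.5, 0.001, 0.001, -0.068]]]
```

{"op": "servo_tool", "data": {
  "motion": [
    [[-40,-12,6,0,0,-0.06],[-39,-14,6,0,0,-0.06],[-38,-17,6,0,0,-0.06],[-37,-19,5,0,0,-0.06],[-36,-21,6,0,0,-0.06]]
  ],
  "gripper": 60
}}

```text
time: 19.65
ee_pos: [0.4446, -0.2099, 0.214]
tcp_rot: [-179.9, -0.1, 107.5]
wrist_force: [1.4, 0.2, -0.2]
opening: 0.0601
```

{"op": "servo_tool", "data": {
  "motion": [
    [[-35,-23,5,0,0,-0.06],[-33,-25,6,0,0,-0.06],[-32,-27,5,0,0,-0.068],[0,0,0,0,0,0],[0,0,0,0,0,0]]
  ]
}}

```text
time: 20.15
ee_pos: [0.4101, -0.3294, 0.1979]
tcp_rot: [-179.9, -0.2, 118.0]
wrist_force: [0.7, 0.4, 0.3]
opening: 0.0597
```

```bash
python3 -c "
from h import *
c=wcam('w12')
fit(c,'seal',(.3945,-.288,.45),slateD,tag='f7')
c=bot.camera('top'); fit(c,'seal',(.3945,-.288,.45),slateD,tag='f8',pad=7)
plan([])
"
```

```text
seal x,y mm [ 394.8 -287.2] yaw deg 29.2 xor 35.5 area 1207
seal x,y mm [ 392.6 -287. ] yaw deg 30.8 xor 13.5 area 143
now [ 0.4108 -0.3285  0.199 ] [-1.7998e+02 -8.0000e-02  1.1810e+02] F [-0.7  0.2  0.1] op 0.0601 t 20.2 q [-39.   1.   0.  89.   0.  23.]
```

View pics/w12.png

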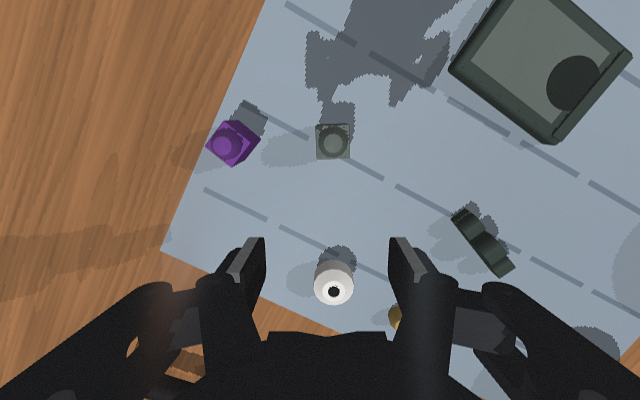

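View pics/f7.png

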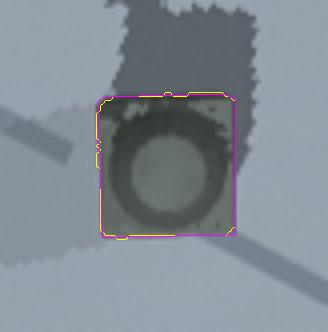

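The grey-green seal is at (333,141), square to the jaws; the purple look-alike is at (232,143). I'm going for the grey-green one.

```bash
python3 -c "
from h import *
c=pickle.load(open('pics/w12.pkl','rb'))
fit(c,'pot',(.4686,-.423,0),whiteD,tag='f9',fixyaw=True)
fit(c,'rest',(.585,-.295,1.0),slateD,tag='fa')
plan([(.3948,-.2872,.11,119.2),(.3948,-.2872,.028,119.2,25)])
plan([(.3948,-.2872,.10,119.2),(.5417,-.0243,.10,84.4),(.5417,-.0243,.03,84.4,20)],start=(.3948,-.2872,.028,119.2))
"
```

```text
pot x,y mm [ 469.1 -422.6] yaw deg 0.0 xor 57.9 area 1604
rest x,y mm [ 594.4 -309. ] yaw deg -21.2 xor 164.6 area 1709
now [ 0.4108 -0.3285  0.199 ] [-1.7998e+02 -8.0000e-02  1.1810e+02] F [-0.7  0.2  0.1] op 0.0601 t 20.2 q [-39.   1.   0.  89.   0.  23.]
-> (0.3948, -0.2872, 0.11, 119.2)
    [[[15, 2, 30, 0, 0, -0.01], [14.4, 1.8, 29.5, 0, 0, -0], [14.4, 1.9, 29.5, 0, -0.001, -0.009]]]
-> (0.3948, -0.2872, 0.028, 119.2, 25)
    [[[0, 0, 21, 0, 0, -0], [0, 0, 20, 0, 0, -0], [0, 0, 20.5, 0, 0, -0], [-0.1, 0, 20.5, 0, 0, -0]]]
-> (0.3948, -0.2872, 0.1, 119.2)
    [[[0, 0, -36, 0, 0, 0], [0, 0, -36, 0, 0, 0]]]
-> (0.5417, -0.0243, 0.1, 84.4)
    [[[23, 37, 0, 0, 0, 0.09], [26, 34, 0, 0, 0, 0.09], [29, 32, 0, 0, 0, 0.09], [31, 29, 0, 0, 0, 0.08], [34, 27, 0, 0, 0, 0.09]]]
    [[[35.7, 23.7, 0, 0, 0, 0.08], [37.5, 20.9, 0, 0, 0, 0.087]]]
-> (0.5417, -0.0243, 0.03, 84.4, 20)
    [[[0, 0, 18, 0, 0, 0], [0, 0, 17, 0, 0, 0], [0, 0, 17.5, 0, 0, 0], [0, 0, 17.5, 0, 0, 0]]]
```

View pics/fa.png

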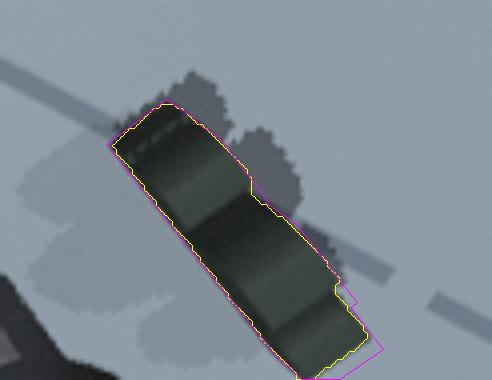

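{"op": "servo_tool", "data": {
  "motion": [
    [[15,2,30,0,0,-0.01],[14,2,30,0,0,0],[14,2,29,0,0,-0.01],[0,0,20,0,0,0],[0,0,20,0,0,0]]
  ]
}}

```text
time: 20.75
ee_pos: [0.3956, -0.287, 0.0698]
tcp_rot: [180.0, -0.0, 119.4]
wrist_force: [-0.2, 0.1, -0.5]
opening: 0.06
```

{"op": "servo_tool", "data": {
  "motion": [
    [[0,0,20,0,0,0],[0,0,15,0,0,0],[0,0,6,0,0,0],[0,0,0,0,0,0],[0,0,0,0,0,0]]
  ]
}}

```text
time: 21.25
ee_pos: [0.3957, -0.2886, 0.0305]
tcp_rot: [180.0, 0.0, 119.3]
wrist_force: [0.7, 0.4, -0.2]
opening: 0.0598
```

```bash
python3 -c "
from h import *
plan([(.3948,-.2872,.028,119.2,25)])
c=wcam('w13')
"
```

```text
now [ 0.3957 -0.2886  0.0305] [1.7998e+02 5.0000e-02 1.1927e+02] F [ 0.7  0.4 -0.2] op 0.0598 t 21.2 q [-36.  -2. -21.  70.   0.  25.]
-> (0.3948, -0.2872, 0.028, 119.2, 25)
    [[[1.7, -0.1, 2.5, 0, 0.001, 0.001]]]
```

View pics/w13.png

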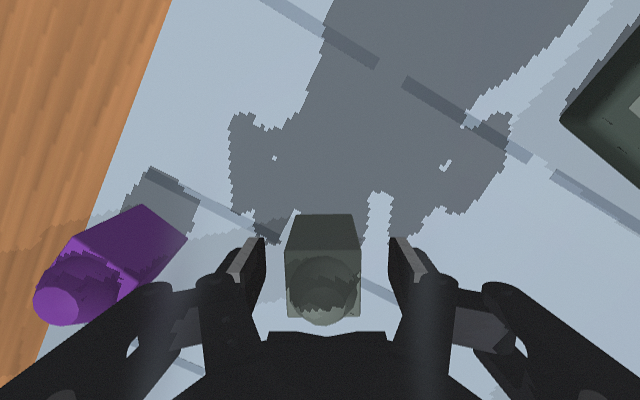

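{"op": "servo_tool", "data": {
  "motion": [
    [[1.5,0,1,0,0,0],[0,0,0,0,0,0]]
  ]
}}

```text
time: 21.5
ee_pos: [0.3946, -0.2876, 0.0292]
tcp_rot: [180.0, 0.0, 119.2]
wrist_force: [0.4, 1.4, -0.3]
opening: 0.0602
```

{"op": "servo_tool", "data": {
  "motion": [
    [[0,0,0,0,0,0],[0,0,0,0,0,0],[0,0,0,0,0,0],[0,0,0,0,0,0],[0,0,0,0,0,0]]
  ],
  "gripper": 15
}}

```text
time: 22.0
ee_pos: [0.3945, -0.2877, 0.029]
tcp_rot: [180.0, 0.0, 119.2]
wrist_force: [-0.9, 0.2, 3.2]
opening: 0.0296
```

{"op": "servo_tool", "data": {
  "motion": [
    [[0,0,0,0,0,0],[0,0,-6,0,0,0],[0,0,-30,0,0,0],[0,0,-36,0,0,0],[0,0,0,0,0,0]]
  ]
}}

```text
time: 22.5
ee_pos: [0.396, -0.2887, 0.1054]
tcp_rot: [179.8, 0.3, 119.2]
wrist_force: [1.1, -0.7, -0.7]
opening: 0.0293
```

{"op": "servo_tool", "data": {
  "motion": [
    [[23,37,0,0,0,0.09],[26,34,0,0,0,0.09],[29,32,0,0,0,0.09],[31,29,0,0,0,0.08],[34,27,0,0,0,0.09]]
  ]
}}

```text
time: 23.0
ee_pos: [0.4991, -0.0975, 0.1002]
tcp_rot: [-180.0, -0.0, 93.8]
wrist_force: [0.1, -1.2, -0.4]
opening: 0.0295
```

{"op": "servo_tool", "data": {
  "motion": [
    [[36,24,0,0,0,0.08],[37.5,21,0,0,0,0.087],[0,0,10,0,0,0],[0,0,0,0,0,0],[0,0,0,0,0,0]]
  ]
}}

```text
time: 23.5
ee_pos: [0.5408, -0.0248, 0.09]
tcp_rot: [-179.9, 0.0, 84.5]
wrist_force: [-0.0, -0.6, -0.8]
opening: 0.0297
```

```bash
python3 -c "
from h import *
plan([(.5417,-.0243,.032,84.4,15)])
c=wcam('w14')
"
```

```text
now [ 0.5408 -0.0248  0.09  ] [-1.799e+02  2.000e-02  8.446e+01] F [-0.  -0.6 -0.8] op 0.0297 t 23.5 q [-3.  4. -9. 77. -0. 93.]
-> (0.5417, -0.0243, 0.032, 84.4, 15)
    [[[0, 0, 15, 0, 0, 0], [0, 0, 14, 0, 0, 0], [0.3, 0.5, 14.5, 0, 0, 0], [0.3, 0.4, 14.5, -0.002, 0, 0.001]]]
```

View pics/w14.png

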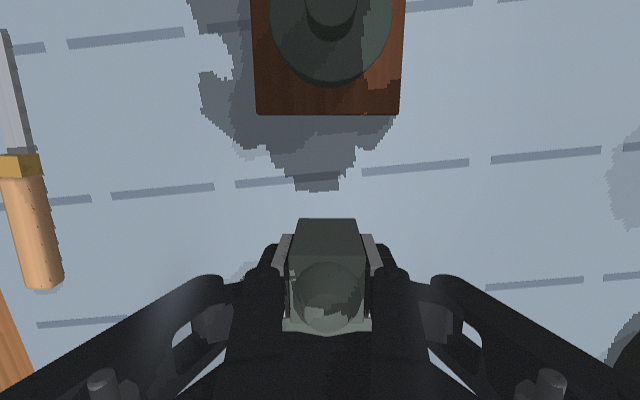

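{"op": "servo_tool", "data": {
  "motion": [
    [[0,0.8,15,0,0,0],[0.2,0,15,0,0,0],[0,0,14,0,0,0],[0,0,10,0,0,0],[0,0,4,0,0,0]]
  ]
}}

```text
time: 24.05
ee_pos: [0.5415, -0.0242, 0.0308]
tcp_rot: [-179.9, 0.0, 84.4]
wrist_force: [0.1, -0.3, -1.1]
opening: 0.0296
```

{"op": "servo_tool", "data": {
  "motion": [
    [[0,0,1,0,0,0],[0,0,0,0,0,0],[0,0,0,0,0,0]]
  ]
}}

```text
time: 24.35
ee_pos: [0.5428, -0.0241, 0.0323]
tcp_rot: [179.9, -0.0, 84.4]
wrist_force: [-0.1, -0.7, -1.2]
opening: 0.0294
```

{"op": "servo_tool", "data": {
  "motion": [
    [[0,0,0.5,0,0,0],[0,0,0,0,0,0]]
  ]
}}

```text
time: 24.55
ee_pos: [0.5426, -0.0241, 0.0315]
tcp_rot: [180.0, -0.0, 84.4]
wrist_force: [0.0, 0.2, -0.8]
opening: 0.0293
```

Measured z is 31.5 and the grip was at 29.1, so about 2.4 mm remains. I'm also correcting x by −0.8.

{"op": "servo_tool", "data": {
  "motion": [
    [[-0.3,-0.8,1,0,0,0],[0,0,0.6,0,0,0],[0,0,0,0,0,0],[0,0,0,0,0,0]]
  ]
}}

```text
time: 24.95
ee_pos: [0.5416, -0.0243, 0.0296]
tcp_rot: [-180.0, -0.0, 84.4]
wrist_force: [-0.8, 0.1, -1.6]
opening: 0.0293
```

{"op": "servo_tool", "data": {
  "motion": [
    [[0,0,0.4,0,0,0],[0,0,0,0,0,0]]
  ]
}}

```text
time: 25.15
ee_pos: [0.5416, -0.0243, 0.0291]
tcp_rot: [-180.0, 0.0, 84.4]
wrist_force: [-1.1, -0.1, -1.8]
opening: 0.0296
```

{"op": "servo_tool", "data": {
  "motion": [
    [[0,0,0.4,0,0,0],[0,0,0,0,0,0]]
  ]
}}

```text
time: 25.35
ee_pos: [0.5417, -0.0243, 0.029]
tcp_rot: [180.0, 0.0, 84.4]
wrist_force: [-0.8, 0.1, 0.6]
opening: 0.0297
```

{"op": "servo_tool", "data": {
  "motion": [
    [[0,0,0.3,0,0,0],[0,0,0,0,0,0]]
  ]
}}

```text
time: 25.55
ee_pos: [0.5417, -0.0243, 0.029]
tcp_rot: [180.0, -0.0, 84.4]
wrist_force: [-2.0, 0.1, 4.5]
opening: 0.0292
```

{"op": "servo_tool", "data": {
  "motion": [
    [[0,0,0,0,0,0],[0,0,0,0,0,0],[0,0,0,0,0,0],[0,0,-10,0,0,0],[0,0,-40,0,0,0]]
  ],
  "gripper": 50
}}

```text
time: 26.05
ee_pos: [0.5393, -0.0243, 0.0757]
tcp_rot: [-179.6, 0.0, 84.4]
wrist_force: [0.5, -0.4, 0.8]
opening: 0.0501
```

{"op": "servo_tool", "data": {
  "motion": [
    [[0,0,-45,0,0,0],[-20,0,-40,0,0,0],[-40,0,-20,0,0,0],[0,0,0,0,0,0],[0,0,0,0,0,0]]
  ]
}}

```text
time: 26.55
ee_pos: [0.536, -0.0847, 0.1845]
tcp_rot: [179.9, -0.0, 84.3]
wrist_force: [0.4, 1.2, -0.6]
opening: 0.0501
```

```bash
python3 -c "
from h import *
c=wcam('w15')
fit(c,'seal',(.5417,-.0243,-.097),slateD,tag='f7')
plan([(.43,-.41,.16,20)])
"
```

```text
seal x,y mm [542.  -23.5] yaw deg -5.6 xor 28.1 area 1345
now [ 0.5357 -0.084   0.1835] [-1.7999e+02 -2.0000e-02  8.4400e+01] F [-0.2  0.5 -0.9] op 0.05 t 26.6 q [-9.  3.  1. 88.  0. 87.]
-> (0.43, -0.41, 0.16, 20)
    [[[-37, -8, 3, 0, 0, 0.12], [-38, -4, 3, 0, 0, 0.13], [-38, 1, 2, 0, 0, 0.12], [-38, 6, 3, 0, 0, 0.13], [-36, 11, 2, 0, 0, 0.12]]]
    [[[-35, 15, 3, 0, 0, 0.13], [-33, 19, 2, 0, 0, 0.12], [-30.2, 23.4, 2.7, 0, 0, 0.13], [-26.9, 27.1, 2.7, 0, 0, 0.124]]]
```

View pics/w15.png

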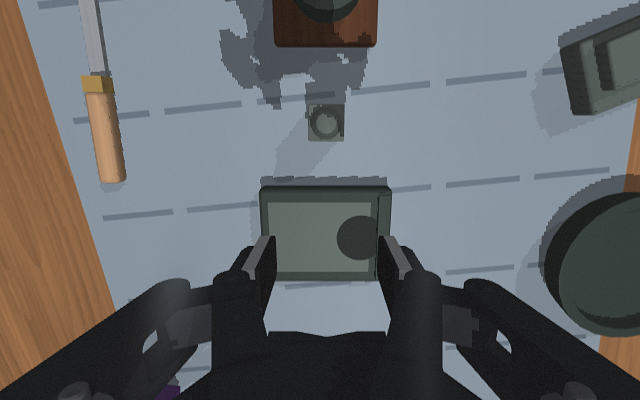

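The seal stands at (326,122), in line with the plinth and slab, at (542.0, −23.5) with yaw −5.6°, which is on target. Next is the pot.

{"op": "servo_tool", "data": {
  "motion": [
    [[-37,-8,3,0,0,0.12],[-38,-4,3,0,0,0.13],[-38,1,2,0,0,0.12],[-38,6,3,0,0,0.13],[-36,11,2,0,0,0.12]]
  ],
  "gripper": 75
}}

```text
time: 27.1
ee_pos: [0.4766, -0.2652, 0.1693]
tcp_rot: [-179.9, 0.0, 48.7]
wrist_force: [0.2, -1.3, -0.3]
opening: 0.0751
```

{"op": "servo_tool", "data": {
  "motion": [
    [[-35,15,3,0,0,0.13],[-33,19,2,0,0,0.12],[-30,23,3,0,0,0.13],[-27,27,3,0,0,0.124],[0,0,0,0,0,0]]
  ]
}}

```text
time: 27.6
ee_pos: [0.4287, -0.4118, 0.1574]
tcp_rot: [-179.9, 0.1, 19.7]
wrist_force: [0.4, 0.8, -1.4]
opening: 0.0749
```

{"op": "servo_tool", "data": {
  "motion": [
    [[0,0,0,0,0,0]]
  ]
}}

```text
time: 27.7
ee_pos: [0.4299, -0.4092, 0.1582]
tcp_rot: [-179.9, 0.0, 20.1]
wrist_force: [1.3, 1.4, -0.1]
opening: 0.0751
```

```bash
python3 -c "
from h import *
c=wcam('w16')
fit(c,'pot',(.4688,-.4228,0),whiteD,tag='f9',fixyaw=True)
fit(c,'rest',(.594,-.309,-.4),slateD,tag='fa')
plan([(.4688,-.4228,.08,20),(.4688,-.4228,.024,20,20)])
plan([(.4688,-.4228,.1,20),(.52,-.25,.15,20),(.6393,.0786,.12,20),(.6393,.0786,.028,20,20)],start=(.4688,-.4228,.024,20))
"
```

```text
pot x,y mm [ 468.9 -422.4] yaw deg 0.0 xor 60.1 area 2372
rest x,y mm [ 594.2 -309.1] yaw deg -23.3 xor 3.8 area 85
now [ 0.4303 -0.4087  0.1586] [-1.799e+02  3.000e-02  2.013e+01] F [-0.1  0.3  1.1] op 0.0749 t 27.8 q [-44.  10.   6.  86.   0. 116.]
-> (0.4688, -0.4228, 0.08, 20)
    [[[15.7, 13.3, 39.3, 0, 0, 0], [15.6, 13.3, 39.3, -0.002, 0, 0.002]]]
-> (0.4688, -0.4228, 0.024, 20, 20)
    [[[0, 0, 19, 0, 0, 0], [0, 0, 18.5, 0, 0, 0], [0, 0, 18.5, 0, 0, 0]]]
-> (0.4688, -0.4228, 0.1, 20)
    [[[0, 0, -38, 0, 0, 0], [0, 0, -38, 0, 0, 0]]]
-> (0.52, -0.25, 0.15, 20)
    [[[21, -29, -10, 0, 0, 0], [22, -29, -10, 0, 0, 0], [21, -29, -10, 0, 0, 0], [21.6, -28.9, -10, 0, 0, 0], [21.6, -29, -10, 0, 0, 0]]]
-> (0.6393, 0.0786, 0.12, 20)
    [[[28, -33, 4, 0, 0, 0], [28, -34, 4, 0, 0, 0], [28, -33, 4, 0, 0, 0], [28, -34, 4, 0, 0, 0], [28, -33, 3, 0, 0, 0]]]
    [[[28, -34, 4, 0, 0, 0], [28.3, -33.5, 3.5, 0, 0, 0], [28.2, -33.4, 3.5, 0, 0, 0]]]
-> (0.6393, 0.0786, 0.028, 20, 20)
    [[[0, 0, 18, 0, 0, 0], [0, 0, 19, 0, 0, 0], [0, 0, 18, 0, 0, 0], [0, 0, 18.5, 0, 0, 0], [0, 0, 18.5, 0, 0, 0]]]
```

View pics/w16.png

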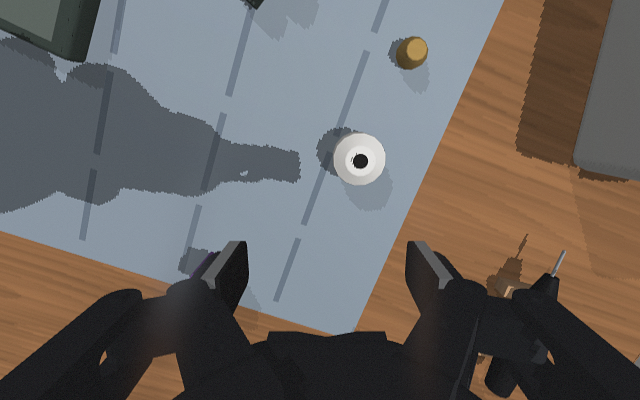

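View pics/f9.png

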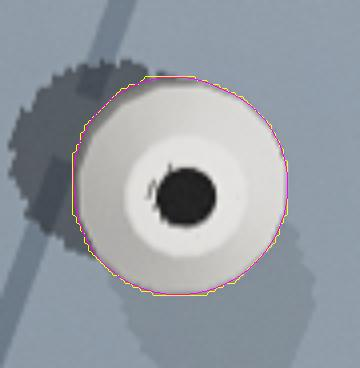

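View pics/fa.png

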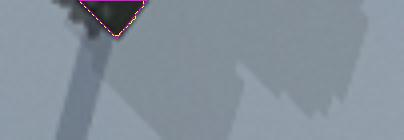

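{"op": "servo_tool", "data": {
  "motion": [
    [[16,13,39,0,0,0],[15.5,13.5,39,0,0,0],[0,0,19,0,0,0],[0,0,19,0,0,0],[0,0,12,0,0,0]]
  ]
}}

```text
time: 28.25
ee_pos: [0.4692, -0.4217, 0.0297]
tcp_rot: [-179.9, 0.1, 20.2]
wrist_force: [0.5, 0.5, 0.2]
opening: 0.0749
```

{"op": "servo_tool", "data": {
  "motion": [
    [[0,0,4,0,0,0],[0,0,0,0,0,0],[0,0,0,0,0,0]]
  ]
}}

```text
time: 28.55
ee_pos: [0.4693, -0.4239, 0.0287]
tcp_rot: [179.9, -0.0, 20.1]
wrist_force: [1.4, -0.1, 0.5]
opening: 0.0751
```

```bash
python3 -c "
from h import *
plan([(.4688,-.4226,.024,20)])
c=wcam('w17')
"
```

```text
now [ 0.4693 -0.4239  0.0287] [ 1.7992e+02 -5.0000e-02  2.0070e+01] F [ 1.4 -0.1  0.5] op 0.0751 t 28.6 q [-42.  17.  -0.  72.   0. 118.]
-> (0.4688, -0.4226, 0.024, 20)
    [[[-0.1, -1.4, 4.7, 0.001, -0.001, 0.001]]]
```

View pics/w17.png

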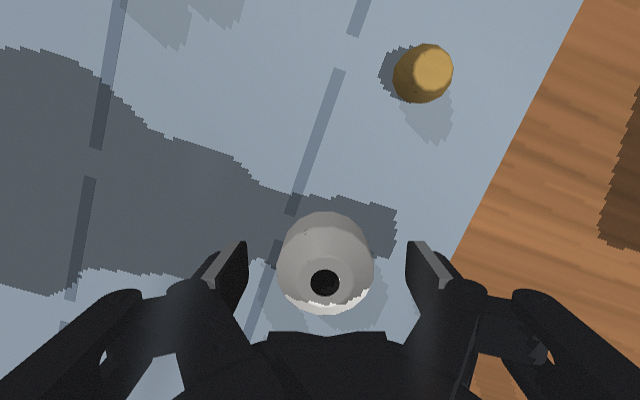

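{"op": "servo_tool", "data": {
  "motion": [
    [[0,-1.3,3,0,0,0],[0,0,2,0,0,0],[0,0,0,0,0,0]]
  ]
}}

```text
time: 28.9
ee_pos: [0.4682, -0.4225, 0.0223]
tcp_rot: [-180.0, 0.0, 20.0]
wrist_force: [-0.3, 0.1, 0.2]
opening: 0.0748
```

{"op": "servo_tool", "data": {
  "motion": [
    [[0,0,0,0,0,0],[0,0,0,0,0,0],[0,0,0,0,0,0],[0,0,0,0,0,0],[0,0,0,0,0,0]]
  ],
  "gripper": 30
}}

```text
time: 29.4
ee_pos: [0.4685, -0.4227, 0.0228]
tcp_rot: [180.0, -0.0, 20.0]
wrist_force: [-0.2, -0.4, 3.1]
opening: 0.0429
```

{"op": "servo_tool", "data": {
  "motion": [
    [[0,0,0,0,0,0],[0,0,-6,0,0,0],[0,0,-35,0,0,0],[0,0,-40,0,0,0],[21,-29,-10,0,0,0]]
  ]
}}

```text
time: 29.9
ee_pos: [0.4786, -0.3912, 0.1181]
tcp_rot: [179.7, -0.1, 19.8]
wrist_force: [0.4, -0.4, -0.5]
opening: 0.0426
```

{"op": "servo_tool", "data": {
  "motion": [
    [[22,-29,-10,0,0,0],[21,-29,-10,0,0,0],[22,-29,-10,0,0,0],[22,-29,-10,0,0,0],[28,-33,4,0,0,0]]
  ]
}}

```text
time: 30.4
ee_pos: [0.5358, -0.2079, 0.1517]
tcp_rot: [179.9, -0.1, 20.0]
wrist_force: [1.0, -0.9, -0.1]
opening: 0.0423
```

{"op": "servo_tool", "data": {
  "motion": [
    [[28,-34,4,0,0,0],[28,-33,4,0,0,0],[28,-34,4,0,0,0],[28,-33,3,0,0,0],[28,-34,4,0,0,0]]
  ]
}}

```text
time: 30.9
ee_pos: [0.6093, -0.0012, 0.1305]
tcp_rot: [180.0, 0.0, 20.0]
wrist_force: [0.8, -0.6, -0.1]
opening: 0.0422
```

{"op": "servo_tool", "data": {
  "motion": [
    [[28,-33,4,0,0,0],[28,-33,4,0,0,0],[0,0,0,0,0,0],[0,0,0,0,0,0]]
  ]
}}

```text
time: 31.3
ee_pos: [0.6388, 0.0792, 0.1219]
tcp_rot: [-180.0, 0.1, 20.2]
wrist_force: [0.3, -0.6, -1.5]
opening: 0.0425
```

```bash
python3 -c "
from h import *
plan([(.6393,.0786,.028,20,18)])
c=bot.camera('side');save(cv2.resize(c['color'][120:260,150:350],None,fx=4,fy=4),'s18')
"
```

```text
now [0.6388 0.0792 0.1219] [-1.7999e+02  8.0000e-02  2.0150e+01] F [ 0.3 -0.6 -1.5] op 0.0425 t 31.3 q [  7.  17.  10.  83.  -0. 167.]
-> (0.6393, 0.0786, 0.028, 20, 18)
    [[[0, 0, 16, 0, 0, 0], [0, 0, 16, 0, 0, 0], [0, 0, 15, 0, 0, 0], [0, 0, 16, 0, 0, 0], [0.2, 0.4, 15.5, 0, 0, 0]]]
    [[[0.2, 0.3, 15.4, 0, 0.001, 0.003]]]
```

View pics/s18.png

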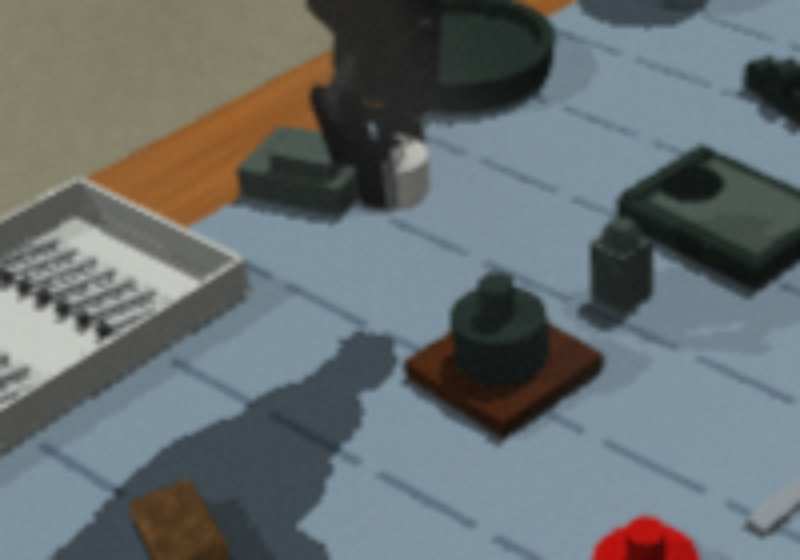

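```bash
python3 -c "
from h import *
c=pickle.load(open('pics/w7.pkl','rb'))
for u,v in [(505,220),(493,158),(578,205),(575,150)]: print(np.round(ray(c,u,v,0.0),3),np.round(ray(c,u,v,0.03),3))
c=pickle.load(open('pics/w15.pkl','rb'))
for u,v in [(572,114),(562,50)]: print(np.round(ray(c,u,v,0.0),3),np.round(ray(c,u,v,0.03),3))
"
```

```text
[ 0.79  -0.048  0.   ] [ 0.771 -0.038  0.03 ]
[0.763 0.033 0.   ] [0.746 0.037 0.03 ]
[ 0.882 -0.027  0.   ] [ 0.856 -0.019  0.03 ]
[0.863 0.043 0.   ] [0.838 0.046 0.03 ]
[ 0.782 -0.04   0.   ] [ 0.759 -0.038  0.03 ]
[0.766 0.019 0.   ] [0.745 0.015 0.03 ]
```

The dark clutter box starts about 105 mm beyond the pot target, so it's clear to lower.

{"op": "servo_tool", "data": {
  "motion": [
    [[0,0,18,0,0,0],[0,0,20,0,0,0],[0.4,0.5,20,0,0,0],[0,0,16,0,0,0],[0,0,12,0,0,0]]
  ]
}}

```text
time: 31.85
ee_pos: [0.6392, 0.0768, 0.0356]
tcp_rot: [-180.0, 0.0, 20.0]
wrist_force: [0.6, 1.6, -0.5]
opening: 0.0428
```

{"op": "servo_tool", "data": {
  "motion": [
    [[0,0,6,0,0,0],[0,0,3,0,0,0],[0,0,0,0,0,0],[0,0,0,0,0,0]]
  ]
}}

```text
time: 32.25
ee_pos: [0.64, 0.078, 0.0283]
tcp_rot: [180.0, -0.1, 20.0]
wrist_force: [0.3, -0.3, -0.5]
opening: 0.0424
```

{"op": "servo_tool", "data": {
  "motion": [
    [[-0.7,-0.8,2,0,0,0],[0,0,2,0,0,0],[0,0,0.7,0,0,0],[0,0,0,0,0,0]]
  ]
}}

```text
time: 32.65
ee_pos: [0.6387, 0.0785, 0.0229]
tcp_rot: [-180.0, -0.0, 20.0]
wrist_force: [-0.7, -0.2, 0.2]
opening: 0.0429
```

{"op": "servo_tool", "data": {
  "motion": [
    [[0,0,0.4,0,0,0],[0,0,0,0,0,0]]
  ]
}}

```text
time: 32.85
ee_pos: [0.6387, 0.0785, 0.0228]
tcp_rot: [-180.0, -0.0, 20.0]
wrist_force: [-2.7, -0.1, 4.0]
opening: 0.0427
```

{"op": "servo_tool", "data": {
  "motion": [
    [[0,0,0.4,0,0,0],[0,0,0,0,0,0]]
  ]
}}

```text
time: 33.05
ee_pos: [0.6387, 0.0785, 0.0228]
tcp_rot: [180.0, -0.0, 20.0]
wrist_force: [-4.8, 0.2, 7.3]
opening: 0.0423
```

{"op": "servo_tool", "data": {
  "motion": [
    [[0,0,-0.4,0,0,0],[0,0,0,0,0,0]]
  ]
}}

```text
time: 33.25
ee_pos: [0.6387, 0.0785, 0.0228]
tcp_rot: [-180.0, -0.0, 20.0]
wrist_force: [-3.4, 0.1, 5.9]
opening: 0.0427
```

{"op": "servo_tool", "data": {
  "motion": [
    [[0,0,0,0,0,0],[0,0,0,0,0,0],[0,0,0,0,0,0],[0,0,-5,0,0,0],[0,0,-35,0,0,0]]
  ],
  "gripper": 65
}}

```text
time: 33.75
ee_pos: [0.6363, 0.0781, 0.0586]
tcp_rot: [-179.9, 0.4, 20.0]
wrist_force: [-0.2, 0.6, 0.0]
opening: 0.065
```

{"op": "servo_tool", "data": {
  "motion": [
    [[-20,0,-40,0,0,0],[-35,0,-35,0,0,0],[-40,0,-25,0,0,0],[-10,0,0,0,0,0],[0,0,0,0,0,0]]
  ]
}}

```text
time: 34.25
ee_pos: [0.5397, 0.0421, 0.1638]
tcp_rot: [180.0, -0.1, 20.0]
wrist_force: [0.7, -0.3, -0.7]
opening: 0.065
```

{"op": "servo_tool", "data": {
  "motion": [
    [[0,0,0,0,0,0]]
  ]
}}

```text
time: 34.35
ee_pos: [0.5404, 0.0426, 0.1617]
tcp_rot: [-180.0, 0.0, 20.0]
wrist_force: [-0.1, -0.4, -0.4]
opening: 0.0651
```

```bash
python3 -c "
from h import *
c=wcam('w19')
fit(c,'pot',(.6393,.0786,0),whiteD,tag='f9',fixyaw=True)
fit(c,'stand',(.5527,.0871,-.097),lambda im:brown(im)|slate(im),tag='f2')
plan([(.55,-.33,.2,55)])
"
```

```text
pot x,y mm [639.   79.7] yaw deg 0.0 xor 65.4 area 2845
stand x,y mm [552.5  86.7] yaw deg -5.7 xor 193.9 area 10105
now [0.5404 0.0427 0.1613] [-1.7998e+02  6.0000e-02  2.0050e+01] F [-0.1 -0.6 -0.7] op 0.0646 t 34.4 q [  5.   3.  -2.  85.   0. 164.]
-> (0.55, -0.33, 0.2, 55)
    [[[-13, 39, -4, 0, 0, -0.07], [-16, 38, -4, 0, 0, -0.07], [-19, 37, -4, 0, 0, -0.07], [-21, 36, -4, 0, 0, -0.07], [-24, 34, -5, 0, 0, -0.07]]]
    [[[-26, 32, -4, 0, 0, -0.06], [-28, 31, -5, 0, 0, -0.07], [-29.4, 29, -4.3, 0, 0, -0.06], [-31.1, 27.2, -4.4, -0.001, 0.001, -0.07]]]
```

View pics/w19.png

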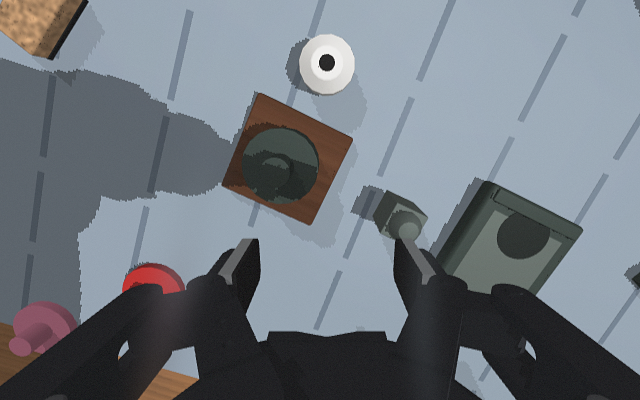

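The pot stands at (327,63) behind the plinth, about 87 mm from its centre and about 1 mm off laterally. Next is the rest, from a view with tool yaw 158.

```bash
python3 -c "
from h import *
plan([(.612,-.316,.2,158)],vmax=40)
"
```

```text
now [0.5404 0.0427 0.1613] [-1.7998e+02  6.0000e-02  2.0050e+01] F [-0.1 -0.6 -0.7] op 0.0646 t 34.4 q [  5.   3.  -2.  85.   0. 164.]
-> (0.612, -0.316, 0.2, 158)
    [[[-3, 20, -2, 0, 0, -0.13], [-6, 20, -2, 0, 0, -0.13], [-8, 19, -2, 0, 0, -0.13], [-10, 17, -2, 0, 0, -0.13], [-13, 16, -2, 0, 0, -0.13]]]
    [[[-15, 14, -2, 0, 0, -0.14], [-16, 12, -2, 0, 0, -0.13], [-18, 10, -2, 0, 0, -0.14], [-19, 7, -2, 0, 0, -0.13], [-20, 5, -2, 0, 0, -0.14]]]
    [[[-20, 2, -2, 0, 0, -0.13], [-20, -1, -2, 0, 0, -0.14], [-20, -4, -2, 0, 0, -0.13], [-19, -6, -3, 0, 0, -0.14], [-18, -9, -2, 0, 0, -0.13]]]
    [[[-17, -11, -3, 0, 0, -0.14], [-15.2, -13.7, -2.4, 0, 0, -0.13], [-13.3, -15.6, -2.4, -0.001, -0.001, -0.138]]]
```

{"op": "servo_tool", "data": {
  "motion": [
    [[-3,20,-2,0,0,-0.13],[-6,20,-2,0,0,-0.13],[-8,19,-2,0,0,-0.13],[-10,17,-2,0,0,-0.13],[-13,16,-2,0,0,-0.13]]
  ],
  "gripper": 60
}}

```text
time: 34.9
ee_pos: [0.5609, -0.058, 0.1707]
tcp_rot: [-179.9, 0.1, 57.6]
wrist_force: [-1.0, 0.2, -0.6]
opening: 0.06
```

{"op": "servo_tool", "data": {
  "motion": [
    [[-15,14,-2,0,0,-0.14],[-16,12,-2,0,0,-0.13],[-18,10,-2,0,0,-0.14],[-19,7,-2,0,0,-0.13],[-20,5,-2,0,0,-0.14]]
  ]
}}

```text
time: 35.4
ee_pos: [0.5813, -0.1581, 0.1806]
tcp_rot: [-179.9, -0.1, 96.6]
wrist_force: [-0.2, 0.6, 0.3]
opening: 0.0602
```

{"op": "servo_tool", "data": {
  "motion": [
    [[-20,2,-2,0,0,-0.13],[-20,-1,-2,0,0,-0.14],[-20,-4,-2,0,0,-0.13],[-19,-6,-3,0,0,-0.14],[-18,-9,-2,0,0,-0.13]]
  ]
}}

```text
time: 35.9
ee_pos: [0.6008, -0.2569, 0.1914]
tcp_rot: [-180.0, -0.1, 135.0]
wrist_force: [0.5, 0.2, 1.3]
opening: 0.06
```

{"op": "servo_tool", "data": {
  "motion": [
    [[-17,-11,-3,0,0,-0.14],[-15,-14,-2,0,0,-0.13],[-13,-16,-2,0,0,-0.138],[0,0,0,0,0,0],[0,0,0,0,0,0]]
  ]
}}

```text
time: 36.4
ee_pos: [0.6111, -0.3165, 0.1984]
tcp_rot: [180.0, -0.1, 157.8]
wrist_force: [-0.1, -0.3, 0.1]
opening: 0.0601
```

```bash
python3 -c "
from h import *
c=wcam('w20'); bot.camera('top')
p=fit(c,'rest',(.594,-.309,-.39),slateD,tag='fa')
plan([(p[0],p[1],.1,180+np.degrees(p[2]))])
"
```

```text
rest x,y mm [ 592.3 -308.9] yaw deg -21.7 xor 87.9 area 1759
now [ 0.611  -0.3158  0.1994] [ 1.7998e+02 -8.0000e-02  1.5791e+02] F [0.5 0.8 0. ] op 0.0601 t 36.5 q [-27.  24.  28.  93.   0.  -5.]
-> (np.float64(0.5922677537641445), np.float64(-0.30892533073423445), 0.1, np.float64(158.29827694704605))
    [[[7, 0, 33, 0, 0, -0], [6.4, -0.4, 33.2, 0, 0, -0], [6.4, -0.3, 33.2, 0, -0.001, -0.007]]]
```

View pics/w20.png

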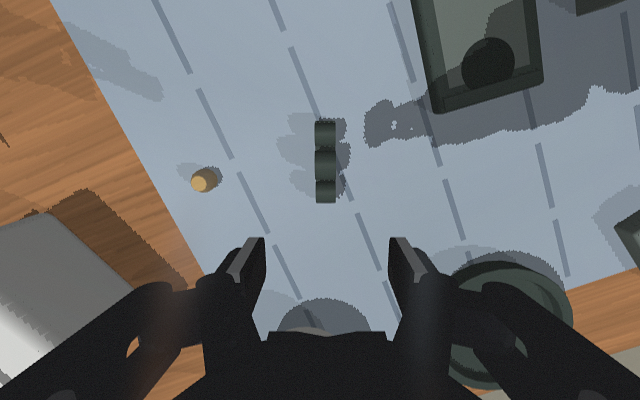

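View pics/fa.png

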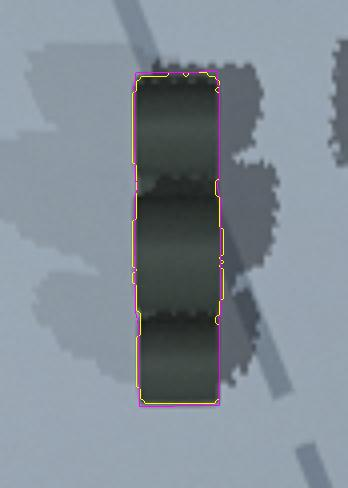

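```bash
python3 -c "
from h import *
c=pickle.load(open('pics/w20.pkl','rb'))
for u,v in [(450,290),(500,262),(300,320),(330,300)]: print(np.round(ray(c,u,v,0.0),3),np.round(ray(c,u,v,0.04),3))
plan([(.5928,-.309,.09,158.3),(.5928,-.309,.041,158.3,20)])
"
```

```text
[ 0.791 -0.23  -0.   ] [ 0.761 -0.237  0.04 ]
[ 0.777 -0.166  0.   ] [ 0.749 -0.181  0.04 ]
[ 0.761 -0.411  0.   ] [ 0.735 -0.396  0.04 ]
[ 0.749 -0.367  0.   ] [ 0.725 -0.357  0.04 ]
now [ 0.611  -0.3158  0.1994] [ 1.7998e+02 -8.0000e-02  1.5791e+02] F [0.5 0.8 0. ] op 0.0601 t 36.5 q [-27.  24.  28.  93.   0.  -5.]
-> (0.5928, -0.309, 0.09, 158.3)
    [[[6, 0, 36, 0, 0, -0], [6.6, -0.3, 36.7, 0, 0, -0], [6.7, -0.3, 36.7, 0, -0.001, -0.007]]]
-> (0.5928, -0.309, 0.041, 158.3, 20)
    [[[0, 0, 16, 0, 0, 0], [0, 0, 16.5, 0, 0, 0], [-0.1, 0, 16.5, 0, 0, 0]]]
```

Clear by more than 100 mm. Descending.

{"op": "servo_tool", "data": {
  "motion": [
    [[6,0,36,0,0,0],[7,0,37,0,0,0],[6.5,-0.5,36,0,0,-0.007],[0,0,15,0,0,0],[0,0,15,0,0,0]]
  ]
}}

```text
time: 37.0
ee_pos: [0.5927, -0.3091, 0.0611]
tcp_rot: [180.0, 0.0, 158.4]
wrist_force: [-0.2, 0.4, 0.3]
opening: 0.0601
```

{"op": "servo_tool", "data": {
  "motion": [
    [[0,0,10,0,0,0],[0,0,5,0,0,0],[0,0,0,0,0,0],[0,0,0,0,0,0]]
  ]
}}

```text
time: 37.4
ee_pos: [0.5931, -0.31, 0.0474]
tcp_rot: [-180.0, 0.1, 158.4]
wrist_force: [0.7, -0.4, 0.2]
opening: 0.06
```

```bash
python3 -c "
from h import *
c=wcam('w21')
p=fit(c,'rest',(.5928,-.309,-.378),slateD,tag='fa')
plan([(.5928,-.309,.040,158.3)])
for s in (-14,0,14):
    a=np.radians(-21.7); print(s,[np.round(proj(c,(.5928+s/1e3*np.cos(a)-d*np.sin(a),-.309+s/1e3*np.sin(a)+d*np.cos(a),.027 if s else .038)),1) for d in(-.01,.01)])
"
```

```text
rest x,y mm [ 593.1 -309.5] yaw deg -21.5 xor 396.1 area 5994
now [ 0.593  -0.31    0.0475] [-1.7999e+02  9.0000e-02  1.5841e+02] F [-0.4  0.9 -0.1] op 0.0602 t 37.5 q [-28.  22.   8.  76.  -0.  -6.]
-> (0.5928, -0.309, 0.04, 158.3)
    [[[0.6, 0.9, 7.5, 0, 0.002, 0.002]]]
-14 [array([305.8, 220.6]), array([345.7, 220.7])]
0 [array([304.8, 255.9]), array([346.6, 256. ])]
14 [array([306.6, 271.1]), array([344.7, 271.2])]
```

View pics/w21.png

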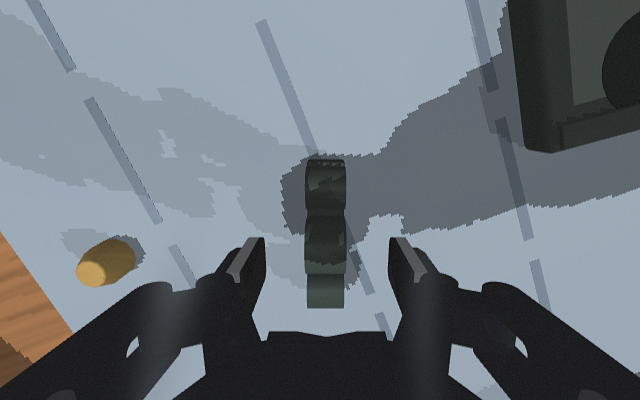

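View pics/fa.png

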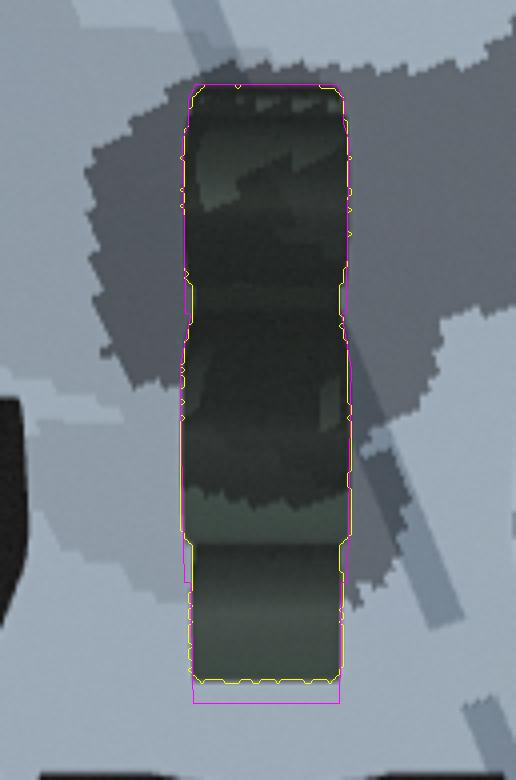

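{"op": "servo_tool", "data": {
  "motion": [
    [[0,0,5,0,0,0],[0,0,3,0,0,0],[0,0,0,0,0,0],[0,0,0,0,0,0]]
  ]
}}

```text
time: 37.85
ee_pos: [0.5924, -0.3097, 0.0383]
tcp_rot: [180.0, -0.0, 158.4]
wrist_force: [-0.3, -0.6, 0.5]
opening: 0.0601
```

{"op": "servo_tool", "data": {
  "motion": [
    [[0,0,0,0,0,0],[0,0,0,0,0,0],[0,0,0,0,0,0],[0,0,0,0,0,0],[0,0,0,0,0,0]]
  ],
  "gripper": 8
}}

```text
time: 38.35
ee_pos: [0.5926, -0.3098, 0.0387]
tcp_rot: [-180.0, 0.0, 158.4]
wrist_force: [0.7, -0.4, 1.1]
opening: 0.0192
```

{"op": "servo_tool", "data": {
  "motion": [
    [[0,0,0,0,0,0],[0,0,0,0,0,0]]
  ]
}}

```text
time: 38.55
ee_pos: [0.5926, -0.3098, 0.0387]
tcp_rot: [-180.0, 0.0, 158.4]
wrist_force: [-0.4, -0.2, 2.7]
opening: 0.0194
```

```bash
python3 -c "
from h import *
c=wcam('w22')
plan([])
z=bot.get_obs()['ee_pos'][2]
plan([(.593,-.3095,.12,158.4),(.4362,-.1263,.12,84.4),(.4362,-.1263,.047,84.4,20)],start=(.593,-.3095,z,158.4))
"
```

```text
now [ 0.5926 -0.3098  0.0386] [-1.8000e+02  2.0000e-02  1.5841e+02] F [-0.3 -0.   1.9] op 0.0187 t 38.6 q [-28.  22.   7.  75.  -0.  -6.]
-> (0.593, -0.3095, 0.12, 158.4)
    [[[0, 0, -40.7, 0, 0, 0], [0, 0, -40.7, 0, 0, 0]]]
-> (0.4362, -0.1263, 0.12, 84.4)
    [[[21, 11, 0, 0, 0, 0.13], [23, 8, 0, 0, 0, 0.13], [24, 5, 0, 0, 0, 0.13], [24, 2, 0, 0, 0, 0.13], [24, -1, 0, 0, 0, 0.13]]]
    [[[24, -4, 0, 0, 0, 0.13], [23, -7, 0, 0, 0, 0.13], [22, -9, 0, 0, 0, 0.13], [20.8, -12.4, 0, 0, 0, 0.13], [19, -14.9, 0, 0, 0, 0.122]]]
-> (0.4362, -0.1263, 0.047, 84.4, 20)
    [[[0, 0, 18, 0, 0, -0], [0, 0, 18, 0, 0, -0], [0, 0, 18.5, 0, 0, -0], [-0.1, 0, 18.5, 0, 0, -0]]]
```

View pics/w22.png

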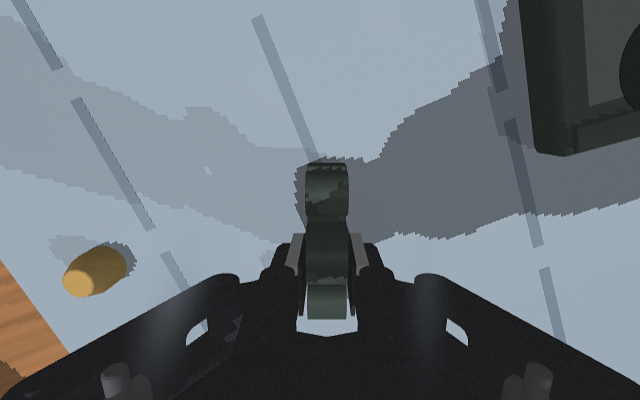

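{"op": "servo_tool", "data": {
  "motion": [
    [[0,0,-6,0,0,0],[0,0,-35,0,0,0],[0,0,-40,0,0,0],[21,11,0,0,0,0.13],[23,8,0,0,0,0.13]]
  ]
}}

```text
time: 39.1
ee_pos: [0.5611, -0.2737, 0.1209]
tcp_rot: [180.0, 0.1, 143.2]
wrist_force: [-0.5, -0.7, -1.1]
opening: 0.0188
```

{"op": "servo_tool", "data": {
  "motion": [
    [[24,5,0,0,0,0.13],[24,2,0,0,0,0.13],[24,-1,0,0,0,0.13],[24,-4,0,0,0,0.13],[23,-7,0,0,0,0.13]]
  ]
}}

```text
time: 39.6
ee_pos: [0.4804, -0.1816, 0.1195]
tcp_rot: [-180.0, -0.0, 106.0]
wrist_force: [-0.2, 0.6, -0.6]
opening: 0.0192
```

{"op": "servo_tool", "data": {
  "motion": [
    [[22,-9,0,0,0,0.13],[21,-12,0,0,0,0.13],[19,-15,0,0,0,0.122],[0,0,0,0,0,0],[0,0,0,0,0,0]]
  ]
}}

```text
time: 40.1
ee_pos: [0.4362, -0.1262, 0.1198]
tcp_rot: [179.9, 0.0, 84.6]
wrist_force: [0.7, -0.2, -0.9]
opening: 0.019
```

```bash
python3 -c "
from h import *
c=wcam('w23')
plan([(.4362,-.1263,.046,84.4,18)])
fit(c,'slab',(.5307,-.1356,-.097),slateD,pad=12)
"
```

```text
now [ 0.4364 -0.1265  0.1197] [1.7996e+02 2.0000e-02 8.4520e+01] F [ 1.1  0.4 -1. ] op 0.0191 t 40.1 q [-16.  -9. -18.  81.  -0.  79.]
-> (0.4362, -0.1263, 0.046, 84.4, 18)
    [[[0, 0, 15, 0, 0, 0], [0, 0, 15, 0, 0, 0], [0, 0, 15, 0, 0, 0], [0.1, -0.1, 14.4, 0, 0, 0], [0.1, -0.2, 14.3, 0.001, 0, 0.002]]]
slab x,y mm [ 531.4 -135.8] yaw deg -5.4 xor 762.8 area 21929
```

View pics/w23.png

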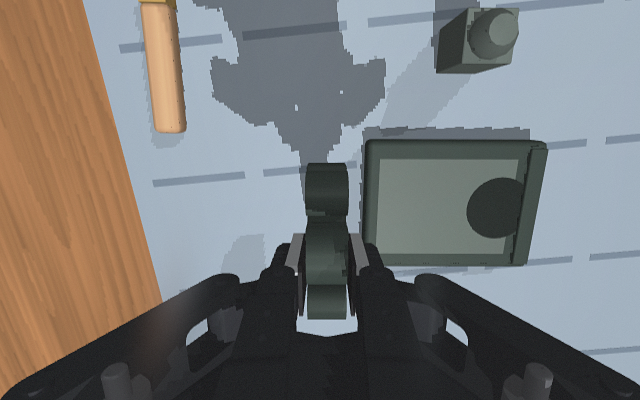

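{"op": "servo_tool", "data": {
  "motion": [
    [[0,0,18,0,0,0],[0,0,18,0,0,0],[0,0,18,0,0,0],[0,0,12,0,0,0],[0,0,8,0,0,0]]
  ]
}}

```text
time: 40.65
ee_pos: [0.4359, -0.1266, 0.0444]
tcp_rot: [-179.9, -0.0, 84.4]
wrist_force: [-0.6, 0.5, -1.4]
opening: 0.0189
```

{"op": "servo_tool", "data": {
  "motion": [
    [[0,0,2,0,0,0],[0,0,0,0,0,0],[0,0,0,0,0,0]]
  ]
}}

```text
time: 40.95
ee_pos: [0.4364, -0.1264, 0.0441]
tcp_rot: [179.9, 0.0, 84.4]
wrist_force: [0.4, -0.4, -1.0]
opening: 0.019
```

5.4 mm remains down to 38.7.

{"op": "servo_tool", "data": {
  "motion": [
    [[0,0,3,0,0,0],[0,0,1.5,0,0,0],[0,0,0.5,0,0,0],[0,0,0,0,0,0],[0,0,0,0,0,0]]
  ]
}}

```text
time: 41.45
ee_pos: [0.436, -0.1262, 0.0385]
tcp_rot: [180.0, 0.0, 84.4]
wrist_force: [-1.3, 0.1, 1.2]
opening: 0.0189
```

{"op": "servo_tool", "data": {
  "motion": [
    [[0,0,0.4,0,0,0],[0,0,0,0,0,0]]
  ]
}}

```text
time: 41.65
ee_pos: [0.436, -0.1263, 0.0385]
tcp_rot: [180.0, 0.0, 84.4]
wrist_force: [-2.7, 1.2, 5.8]
opening: 0.0191
```

{"op": "servo_tool", "data": {
  "motion": [
    [[0,0,0.3,0,0,0],[0,0,0,0,0,0]]
  ]
}}

```text
time: 41.85
ee_pos: [0.436, -0.1263, 0.0385]
tcp_rot: [180.0, 0.0, 84.4]
wrist_force: [-3.7, 0.8, 9.4]
opening: 0.0192
```

In contact. I'll ease off 0.5 mm, open slightly to 26 mm, and lift straight up.

{"op": "servo_tool", "data": {
  "motion": [
    [[0,0,-0.5,0,0,0],[0,0,0,0,0,0]]
  ]
}}

```text
time: 42.05
ee_pos: [0.436, -0.1263, 0.0385]
tcp_rot: [180.0, 0.0, 84.4]
wrist_force: [-1.5, 0.4, 5.4]
opening: 0.0189
```

{"op": "servo_tool", "data": {
  "motion": [
    [[0,0,0,0,0,0],[0,0,0,0,0,0],[0,0,0,0,0,0],[0,0,-4,0,0,0],[0,0,-10,0,0,0]]
  ],
  "gripper": 26
}}

```text
time: 42.55
ee_pos: [0.4354, -0.1261, 0.052]
tcp_rot: [-179.9, -0.0, 84.4]
wrist_force: [0.3, -0.6, 0.4]
opening: 0.026
```

{"op": "servo_tool", "data": {
  "motion": [
    [[0,0,-30,0,0,0],[0,0,-45,0,0,0],[-10,-10,-45,0,0,0],[-20,-20,-40,0,0,0],[-15,-15,0,0,0,0]]
  ]
}}

```text
time: 43.05
ee_pos: [0.3875, -0.1677, 0.2186]
tcp_rot: [179.5, 0.2, 84.4]
wrist_force: [-0.8, 0.3, 0.3]
opening: 0.0262
```

{"op": "servo_tool", "data": {
  "motion": [
    [[0,0,0,0,0,0],[0,0,0,0,0,0]]
  ]
}}

```text
time: 43.25
ee_pos: [0.3868, -0.1668, 0.2128]
tcp_rot: [179.9, 0.0, 84.3]
wrist_force: [0.2, -0.5, 0.3]
opening: 0.026
```

```bash
python3 -c "
from h import *
c=wcam('w24')
fit(c,'rest',(.4362,-.1263,np.radians(84.4)),slateD,tag='fa')
fit(c,'slab',(.5307,-.1356,-.097),slateD,pad=9)
fit(c,'seal',(.5417,-.0243,-.097),slateD,tag='f7')
s=bot.camera('side');save(cv2.resize(s['color'][110:260,180:440],None,fx=3,fy=3),'s24')
plan([(.30,-.12,.25,84)])
"
```

```text
rest x,y mm [ 436.7 -124.1] yaw deg 84.3 xor 63.8 area 1540
slab x,y mm [ 531.3 -135.2] yaw deg -5.6 xor 235.9 area 13219
seal x,y mm [543.2 -22.5] yaw deg -5.6 xor 44.0 area 1857
now [ 0.3869 -0.1663  0.212 ] [-1.7998e+02 -2.0000e-02  8.4390e+01] F [-0.2  0.2  0.4] op 0.0258 t 43.4 q [-23. -13. -11.  92.   0.  72.]
-> (0.3, -0.12, 0.25, 84)
    [[[13, -30, -13, 0, 0, 0], [12.3, -30.5, -12.5, 0, 0, 0], [12.3, -30.5, -12.5, 0, 0, 0.007]]]
```

View pics/w24.png

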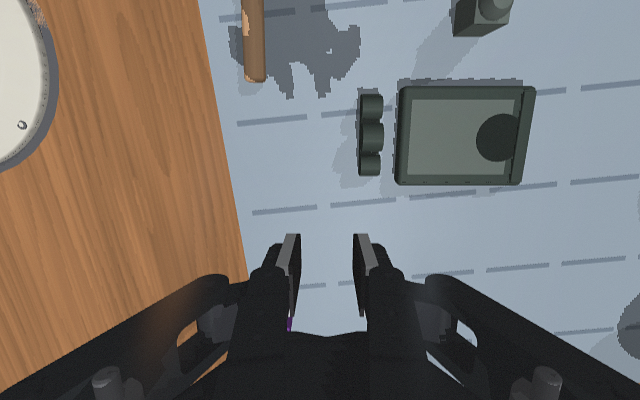

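View pics/s24.png

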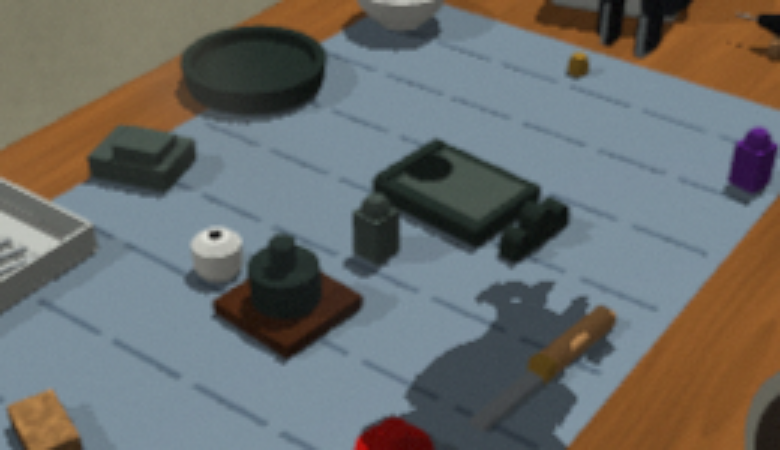

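{"op": "servo_tool", "data": {
  "motion": [
    [[13,-30,-13,0,0,0],[12,-30,-13,0,0,0],[-20,-30,-20,0,0,0],[-30,-20,-20,0,0,0],[0,0,0,0,0,0]]
  ]
}}

```text
time: 43.85
ee_pos: [0.2737, -0.1824, 0.2804]
tcp_rot: [179.9, 0.1, 84.2]
wrist_force: [1.2, 0.7, 0.1]
opening: 0.0257
```

{"op": "servo_tool", "data": {
  "motion": [
    [[0,0,0,0,0,0],[0,0,0,0,0,0],[0,0,0,0,0,0],[0,0,0,0,0,0],[0,0,0,0,0,0]]
  ]
}}

```text
time: 44.35
ee_pos: [0.2751, -0.1803, 0.2778]
tcp_rot: [-180.0, -0.0, 84.5]
wrist_force: [-0.4, 0.4, 0.3]
opening: 0.0256
```

```bash
python3 -c "
from h import *
c=bot.camera('top');save(cv2.resize(c['color'][125:285,150:480],(792,384),interpolation=cv2.INTER_CUBIC),'top_end')
fit(c,'rest',(.4362,-.1263,np.radians(84.4)),slate,pad=4)
fit(c,'slab',(.5307,-.1356,-.097),slate,pad=5)
fit(c,'seal',(.5417,-.0243,-.097),slate,pad=7)
fit(c,'pot',(.6393,.0786,0),white,pad=6,fixyaw=True)
fit(c,'stand',(.5527,.0871,-.097),lambda im:brown(im)|slate(im),pad=6)
fit(c,'lid',(.5532,.0876,0),slate,pad=4,fixyaw=True,z=.039)
plan([])
"
```

```text
rest x,y mm [ 432.8 -125.9] yaw deg 88.6 xor 41.7 area 109
slab x,y mm [ 528.8 -135.3] yaw deg -7.3 xor 152.1 area 1272
seal x,y mm [540.6 -23.1] yaw deg -1.4 xor 39.2 area 98
pot x,y mm [635.2  79.5] yaw deg 0.0 xor 30.6 area 158
stand x,y mm [550.2  86.5] yaw deg -6.4 xor 44.4 area 844
lid x,y mm [549.4  86.6] yaw deg 0.0 xor 27.4 area 330
now [ 0.2751 -0.1804  0.278 ] [-1.7997e+02 -2.0000e-02  8.4440e+01] F [0.2 0.4 0.5] op 0.0261 t 44.4 q [-33. -24. -12. 102.   0.  62.]
```

View pics/top_end.png

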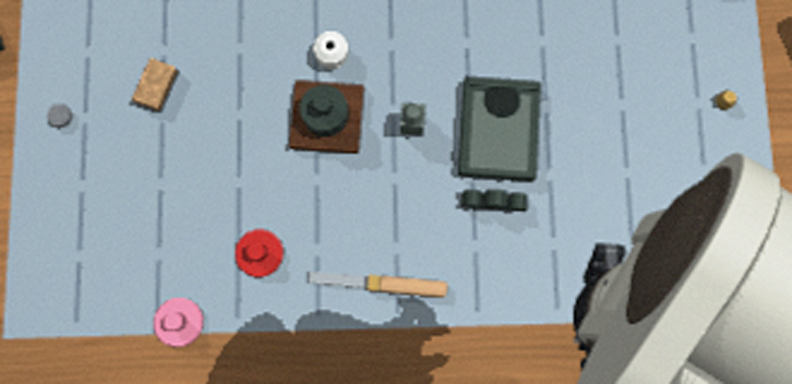

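The top view shows every piece in place. The sander (155,85), felt (60,116) and collet (726,99) are where they started. I'm handing in.

```bash
python3 -c "
from h import *
print(bot.job_done())"
```

```text
the job is handed in; nothing more can be done
None
```

I laid out all five pieces in the order asked and handed the job in at about 44 s. Each piece was lowered to light contact (under 10 N) before release, and nothing was dropped. The arm was clear of everything at the end.

| Piece | Result from the last wrist-camera checks |
|---|---|
| Small inkstone and lid | Stacked on the plinth's middle, within about 1.5 mm. |
| Seal | About 1–2 mm from the midpoint, squared to the plinth. |
| Water pot | About 20 mm behind the plinth's far edge, about 1 mm off centre. |
| Brush rest | Parallel to the oblong inkstone, about 20 mm clear, centred within about 2 mm. |

- **Left alone:** the sanding block, brass nut, felt wheel, red and pink lids and purple seal were not handled. The first three are where they started in the final top view.
- **Disagreements:** the wrist camera's calibration was about 2.5 mm off along its viewing axis, and I corrected for this. The coarser top camera put everything 2–4 mm nearer the robot. Its relative layout agreed within about 2 mm, except that it put the pot about 17–18 mm clear. Its small-piece angles were about 4° off, at only about 2.7 mm per pixel.

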